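Put away the washed filtration ware

TASK

The filtration ware has been washed: put it away. Nest the filter holder in the pocket of the four-post storage block, first the steel body, then the white spacer ring, then the knobbed top disc (knob up), each seated flat on the one below; and hang every rinse basket that is out by its handle on the drip rack, one basket to a hook, hanging still and clear of the bench. Leave the bottles, beaker, dish and tip box standing where they are.

Things in the scene. Friction and masses are not known exactly. Their poses are not given: they have to be found in the camera images.
- rack: Fixed drip rack: white tray 110 x 420 x 10 mm; steel rail (12 mm thick, axis 250 mm up) between two end posts 400 mm apart. Three level steel prongs (hooks, 9 mm thick) stick out from the rail to its -x, towards the robot, at y = -130, 0, +130 mm; each ends 95 mm out in an upturned tip, 17 mm higher than the level part. Origin on the bench under the rail's middle; y along the rail, z up.
- block: Fixed grey storage block: base 110 x 110 x 12 mm with four corner posts (on the diagonals) reaching 86 mm above the bench, forming a round pocket 64 mm in diameter for the 60 mm filter parts. Between the posts are four gaps 34 mm wide, towards its +x, -x, +y and -y, through which fingers pass. Origin at the centre of its underside.
- pocket (a point): Centre of the pocket's floor, 12 mm above the bench; axes as the block's.
- housing: The steel body of the filter holder: solid stainless cylinder, 60 mm diameter, 45 mm tall, two dark grooves around it, 0.2 to 0.4 kg; origin at the centre of its underside, z is its axis.
- spacer: Filter holder spacer: white plastic ring, 60 mm outer and 36 mm inner diameter, 20 mm tall; origin at the centre of its underside, z is its axis.
- top: Filter holder top disc: steel disc 60 mm diameter, 15 mm thick, with a black knob 24 mm diameter rising 27 mm above it (42 mm in all); origin at the centre of its underside, z is its axis.
- hook0 (a point): Point on top of the level part of the right (rack y = -130 mm) prong, 50 mm out from the rail, 254.5 mm above the bench; the prong points to -x of this frame.
- hook1 (a point): Point on top of the level part of the middle prong, 50 mm out from the rail, 254.5 mm above the bench; the prong points to -x of this frame.
- hook2 (a point): Point on top of the level part of the left (rack y = +130 mm) prong, 50 mm out from the rail, 254.5 mm above the bench; the prong points to -x of this frame.
- basket_a: Rinse basket: white slotted box 60 (x) x 90 (y) x 55 mm, stiff upright handle along y: two steel posts, a crossbar with a V notch in mid-span, and on it a white grip plate 10 mm thick (x), 48 mm long (y), 130 to 160 mm above the underside. Opening under the handle: 74 mm wide, from 55 mm up to 105 mm, 125 mm in the notch. 0.13 to 0.25 kg. Origin centre of underside. May be absent.
- basket_a_loop (a point): Top of the V notch (36 mm wide, 15 mm deep) under this basket's handle at mid-span, 125 mm above the underside: settled, it is about 1 mm above the hook point.
- basket_b: Rinse basket: white slotted box 60 (x) x 90 (y) x 55 mm, stiff upright handle along y: two steel posts, a crossbar with a V notch in mid-span, and on it a white grip plate 10 mm thick (x), 48 mm long (y), 130 to 160 mm above the underside. Opening under the handle: 74 mm wide, from 55 mm up to 105 mm, 125 mm in the notch. 0.13 to 0.25 kg. Origin centre of underside. May be absent.
- basket_b_loop (a point): Top of the V notch (36 mm wide, 15 mm deep) under this basket's handle at mid-span, 125 mm above the underside: settled, it is about 1 mm above the hook point.
- basket_c: Rinse basket: white slotted box 60 (x) x 90 (y) x 55 mm, stiff upright handle along y: two steel posts, a crossbar with a V notch in mid-span, and on it a white grip plate 10 mm thick (x), 48 mm long (y), 130 to 160 mm above the underside. Opening under the handle: 74 mm wide, from 55 mm up to 105 mm, 125 mm in the notch. 0.13 to 0.25 kg. Origin centre of underside. May be absent.
- basket_c_loop (a point): Top of the V notch (36 mm wide, 15 mm deep) under this basket's handle at mid-span, 125 mm above the underside: settled, it is about 1 mm above the hook point.
- reagent: Bystander: small amber bottle, 40 mm diameter, 65 mm tall; origin at the centre of its underside.
- beaker: Bystander: white plastic beaker, 68 mm diameter, 65 mm tall; origin at the centre of its underside.
- amber_big: Bystander: large amber bottle, 94 mm diameter, 170 mm tall; origin at the centre of its underside.
- wash: Bystander: white wash bottle with a red cap, 66 mm diameter, 160 mm tall; origin at the centre of its underside.
- tips: Bystander: blue pipette-tip box 80 x 120 x 60 mm; origin at the centre of its underside.
- dish: Bystander: white dish, 100 mm diameter, 25 mm tall; origin at the centre of its underside.
Mind the look-alikes: they are no part of the job. What is shaped like the basket_c but yellow is not meant.

How it is judged:
By the outcome, as a careful person would: the job done as asked, in the order asked, and still so for the second after the job is handed in, with the robot touching nothing.
Of basket_a, basket_b, basket_c only 2 to 3 are there at a start; the rules pass over those that are not, and their reading is None.
At some moment in a run one of basket_a, basket_b, basket_c, housing, spacer, top may be knocked a few centimetres aside while the robot is not near it.
It also fails if it takes over 208 s, if anything falls off the work surface, if the arm or the gripper's body presses on something with over 40 N, if the wrist force passes 120 N, or if a joint passes its speed limit or range.

ROBOT

A 7-joint arm with a two-finger parallel gripper is mounted at the origin on the work surface. World frame = base frame: x ahead of the robot, y to its left, z up, the work surface at z = 0. Lengths are in m, angles in rad, forces in N, time in s.
With the tool pointing down it reaches from about 0.425 to 0.875 m from the base axis. Payload 4.7 kg.
Tool frame: the origin (TCP) lies between the finger pads; the fingertips stand 8 mm ahead of it and the grasp point (between the pads) lies 11 mm behind it; z points along the fingers, y is the line along which they close (so a half turn about z gives the same grasp; the last joint's range is limited). The gripper opens to 87 mm and grips with 3 to 60 N. Pads are 19 mm wide; open, the fingers measure 117 mm over their backs; the gripper's body (75 mm by 190 mm) begins 51 mm behind the grasp point.
Start: joints at [-1.165, 0.321, -0.07, 1.45, 0.023, 1.371, -0.057], TCP at [0.248, 0.601, 0.231] pointing down, gripper open.
Joint ranges: [-2.86, 2.86], [-0.3, 2.09], [-1.38, 1.24], [0.06, 2.45], [-1.56, 4.7], [0.09, 2.05], [-2.69, 2.69]. Speed limits (rad/s): [2.57, 2.57, 3.14, 3.14, 3.14, 3.14, 3.14].

INTERFACE

Orientations are given as [roll, pitch, yaw] about the fixed x, y, z axes, in that order (R = Rz(yaw) Ry(pitch) Rx(roll)).
In Python, from plant import manip gives the robot as it stands.
- The arm moves only by the shell command python3 -m handwheel 'ROWS' [OPENING] [FORCE]. ROWS is JSON, a list of rows, each an object of numbers: "x", "y", "z": the shift along the tool's x, y, z in mm; "wx", "wy", "wz": the turn, a rotation vector about the tool's x, y, z in degrees. A call has 1 to 20 rows; each row is the pose to reach, as a shift and turn from the pose commanded when the call began, along the tool's axes at that moment; what a row does not reach only later rows make up. A row lasts 1/12 s, in which the tool goes at most 41.7 mm and 7.16 degrees, less where a joint would pass 70% of its speed; a pose out of reach is approached as far as the arm can. A call with a gripper value outside its range is refused whole. OPENING is the finger opening in mm, from 0 to 87, set as the call begins (- or left out, the last holds). The fingers move at their own pace and stop on an object; FORCE is the grip in N (left out, the last holds). Time passes only in rows, so rows that repeat a pose let the fingers close. It gives the time, the measured TCP pose, the force, the opening and the grip force at its end, in the units of the state.
- manip.sense(): the state, without advancing time (a new reading comes with each control period).
- manip.grab_frame(name): name is "side" or "top" or "wrist"; returns a dict with "image" (420x560x3 uint8, red, green, blue), "fov_y" (degrees; the focal length in pixels is half the picture's height over the tangent of half this angle, whatever the lens; pixels are square), "cx", "cy" (the principal point, pixels), "origin" and "attitude" of the camera in the world. Camera axes: x right, y down, z forward; pixel columns grow to the right and rows downward; lengths in m; the calibration is good to about 2 mm. A picture is of the moment at which its call begins. There is no depth.
- manip.job_done(): hands the job in; it is judged then, once.
The state is a dict: "time": time; "joint_pos": joint angles; "joint_vel": joint speeds; "joint_torque": joint torques, N m; "tcp_pos": TCP position; "orientation": TCP orientation; "wrist_force": force on the tool from outside, world axes, zero at the start; "ft_torque": the same for the moment, N m; "opening": opening from 0.0 (shut) to 1.0 (fully open); "grasp_force": force on a finger pad.
Only numpy, scipy, OpenCV 4.12 (cv2) and the standard library are available. Lean on these libraries where they do the work, as an engineer would, in place of code of your own. Each camera call takes 0.05 s, during which the arm holds its last target. There are 200 camera calls.

## Working session

There is one attempt and no reset: what is moved stays moved. The work goes in short steps, Python scripts to look and compute and a shell command to move; the robot and the scene stay as the last step left them, time stands still between calls to the robot, and variables do not carry over. Pictures are saved under pics/ and viewed, at most 14 in all, crops included, and the job is handed in when it is done.

```bash
ls; mkdir -p pics; cat > h.py <<'E'
import numpy as np, cv2
from scipy.spatial.transform import Rotation as R
from plant import manip
import pickle
def shot(name,fn):
    f=manip.grab_frame(name); cv2.imwrite(f'pics/{fn}.png',f['image'][:,:,::-1]); pickle.dump(f,open(f'pics/{fn}.pkl','wb')); return f
def att(f):
    a=np.array(f['attitude'],float)
    return a if a.shape==(3,3) else R.from_euler('xyz',a).as_matrix()
def foc(f): return f['image'].shape[0]/2/np.tan(np.radians(f['fov_y'])/2)
def px(fn,u,v,z):
    f=pickle.load(open(f'pics/{fn}.pkl','rb')); F=foc(f)
    d=att(f)@np.array([(u-f['cx'])/F,(v-f['cy'])/F,1]); o=np.array(f['origin'])
    return o+d*(z-o[2])/d[2]
def proj(fn,p):
    f=pickle.load(open(f'pics/{fn}.pkl','rb')); F=foc(f)
    c=att(f).T@(np.array(p)-f['origin']); return F*c[0]/c[2]+f['cx'],F*c[1]/c[2]+f['cy']
E
python3 - <<'E'
from h import *
for n in ['top','side','wrist']:
    f=shot(n,n+'0'); print(n,f['fov_y'],f['cx'],f['cy'],f['origin'],f['attitude'])
a=cv2.imread('pics/top0.png');
cv2.imwrite('pics/top0b.png',cv2.resize(a,(800,600),interpolation=cv2.INTER_CUBIC))
print(manip.sense())
E
```

```text
pics
top 56.773360410463596 277.51264601125547 213.94738422238112 [0.32894169 0.01218709 1.44495385] [-2.9665526   0.01144977 -1.55745696]
side 53.73930102847186 281.15650304434297 204.4554159588004 [0.38276421 0.83227567 0.95229427] [-2.31768854e+00 -3.91444419e-04 -2.92188997e+00]
wrist 61.10887202167558 281.1183226200924 209.01895313470732 [0.17574718 0.62962841 0.38336246] [2.85037250e+00 1.95301596e-03 1.17782578e+00]
{'time': 0.15, 'joint_pos': array([-1.16490696,  0.3216628 , -0.07011783,  1.45142154,  0.02258655,
        1.37080196, -0.05691811]), 'joint_vel': array([-0.00020189, -0.00202938,  0.00207024, -0.00410514,  0.00021289,
        0.00089632, -0.0004019 ]), 'joint_torque': array([-6.88786877e-04, -4.91800189e+01, -4.05069189e-01, -3.12873065e+01,
       -6.40101009e-02,  4.06005140e-02,  1.00732475e-04]), 'tcp_pos': array([0.24805612, 0.60035025, 0.22969302]), 'orientation': array([-3.14008753e+00,  6.41990960e-05,  2.74983890e+00]), 'wrist_force': array([ 0.63650664,  0.07760351, -0.03698551]), 'ft_torque': array([ 0.0500034 ,  0.0507756 , -0.02796617]), 'grasp_force': 0.0, 'opening': 0.999666476258574}
```

View pics/top0b.png

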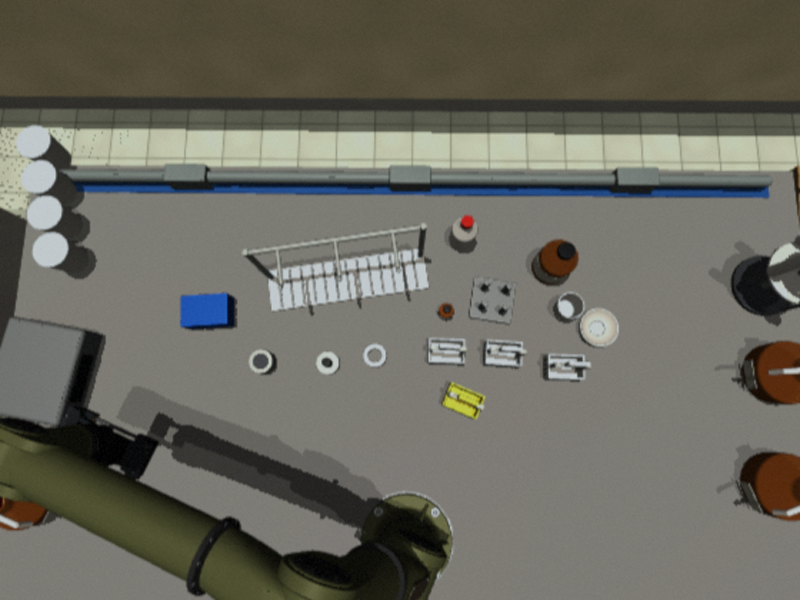

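View pics/side0.png

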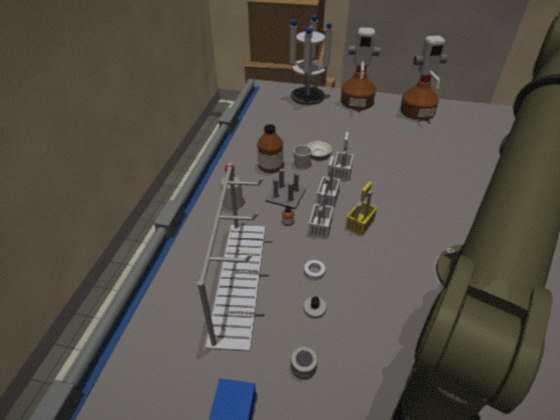

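Top view (800×600 scale): the rack is at (340,265) and the block at (493,300). The housing is at (261,361), the top disc with its black knob at (328,362) and the spacer ring at (375,355). There are three white baskets, at (447,350), (504,352) and (567,366). The similar basket at (463,400) is yellow, so it isn't meant. The side view agrees. I'll enlarge a crop to confirm.

```bash
python3 - <<'E'
from h import *
a=cv2.imread('pics/top0.png')[150:300,160:440]  # 
cv2.imwrite('pics/c1.png',cv2.resize(a,(800,429),interpolation=cv2.INTER_CUBIC))
E
```

```text
(no output)
```

View pics/c1.png

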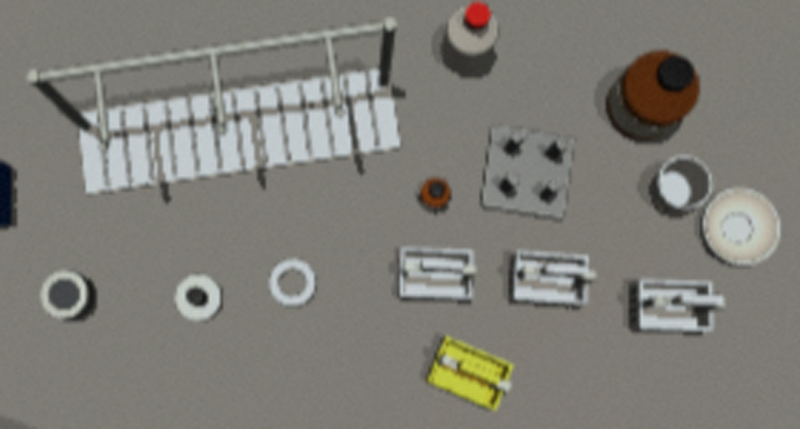

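The crop confirms three white baskets at (436,273), (550,278) and (677,304), and one yellow look-alike at (470,372) to leave alone. The housing is at (66,293), the top at (198,297) and the ring at (292,282).

```bash
python3 - <<'E'
from h import *
P=lambda u,v,z: px('top0',160+u/2.857,150+v/2.857,z)
for n,u,v,z in [('rail L',34,76,.256),('rail R',390,24,.256),('h2tip',104,138,.271),('h1tip',221,130,.271),('h0tip',341,110,.271),('tray',80,190,.01),('tray',399,148,.01),('tray',380,70,.01),
 ('b1',491,127,.012),('b2',575,138,.012),('b3',566,217,.012),('b4',484,205,.012),
 ('housing',66,293,.045),('top',198,297,.015),('spacer',292,282,.02),
 ('A',399,248,.055),('A',474,249,.055),('A',472,301,.055),('A',399,299,.055),
 ('B',513,251,.055),('B',588,256,.055),('B',587,306,.055),('B',512,303,.055),
 ('C',641,280,.055),('C',714,280,.055),('C',714,333,.055),('C',638,329,.055),('reag',436,190,.065),('wash',478,14,.16),('ambig',677,72,.17)]: print(n,P(u,v,z)[:2].round(3))
E
```

```text
rail L [0.655 0.365]
rail R [ 0.719 -0.03 ]
h2tip [0.583 0.28 ]
h1tip [0.593 0.154]
h0tip [0.617 0.024]
tray [0.569 0.368]
tray [ 0.63  -0.051]
tray [ 0.736 -0.025]
b1 [ 0.659 -0.172]
b2 [ 0.645 -0.282]
b3 [ 0.54  -0.268]
b4 [ 0.555 -0.162]
housing [0.431 0.37 ]
top [0.43  0.207]
spacer [0.451 0.086]
A [ 0.492 -0.049]
A [ 0.492 -0.143]
A [ 0.427 -0.14 ]
A [ 0.428 -0.05 ]
B [ 0.49  -0.192]
B [ 0.485 -0.286]
B [ 0.422 -0.283]
B [ 0.425 -0.19 ]
C [ 0.456 -0.351]
C [ 0.457 -0.442]
C [ 0.391 -0.439]
C [ 0.395 -0.345]
reag [ 0.565 -0.095]
wash [ 0.765 -0.139]
ambig [ 0.692 -0.372]
```

```bash
python3 -m handwheel '[{"x":-257,"y":-143,"z":30,"wz":67.5},{"x":-257,"y":-143,"z":30,"wz":67.5},{"x":-257,"y":-143,"z":30,"wz":67.5},{"x":-257,"y":-143,"z":30,"wz":67.5},{"x":-257,"y":-143,"z":30,"wz":67.5},{"x":-257,"y":-143,"z":30,"wz":67.5},{"x":-257,"y":-143,"z":30,"wz":67.5},{"x":-257,"y":-143,"z":30,"wz":67.5},{"x":-257,"y":-143,"z":30,"wz":67.5},{"x":-257,"y":-143,"z":30,"wz":67.5},{"x":-257,"y":-143,"z":30,"wz":67.5},{"x":-257,"y":-143,"z":30,"wz":67.5},{"x":-257,"y":-143,"z":30,"wz":67.5},{"x":-257,"y":-143,"z":30,"wz":67.5}]' 87 40
python3 - <<'E'
from h import *
shot('wrist','w1'); s=manip.sense();print(s['tcp_pos'],np.degrees(s['orientation']),s['joint_pos'])
for p in [(.431,.37,.045),(.431,.37,.0)]: print(proj('w1',p))
E
```

```text
[0.2481231  0.60044297 0.22988261] [-1.79934170e+02  4.24652758e-03  1.57554274e+02] [-1.16489599  0.3215434  -0.07008822  1.45119798  0.02259818  1.37078887
 -0.05687447]
(np.float64(161.43013633301717), np.float64(398.2859749909058))
(np.float64(172.61148842095398), np.float64(370.78805738131143))invalid input
```

View pics/w1.png

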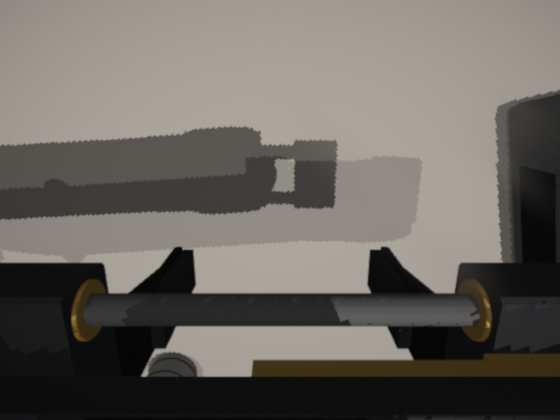

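The wrist image shows only bench, shadow and fingers, with a cylinder partly hidden at (172,365). The move was refused, so I'll find out which part of the input it objects to.

```bash
python3 -m handwheel '[{"x":-30,"y":-15,"z":0,"wx":0,"wy":0,"wz":7}]' 87 40; echo; python3 -m handwheel '[{"x":-30,"y":-15,"wz":7}]' ; echo; python3 -m handwheel '[{"x":-30,"y":-15,"wz":7}]' 80
```

```text
time: 0.28
tcp_pos: [0.2629, 0.5799, 0.2296]
orientation: [-3.141, -0.006, 2.638]
wrist_force: [-0.8, 0.1, 0.5]
opening: 0.999
grasp_force: 0.0

invalid input
invalid input
```

```bash
cat >> h.py <<'E'
def go(x,y,z,yaw=None):
    s=manip.sense(); r=R.from_euler('xyz',s['orientation'])
    y0=s['orientation'][2] if yaw is None else np.radians(yaw)
    t=R.from_euler('xyz',[np.pi,0,y0])
    print('shift',(r.inv().apply(np.array([x,y,z])-s['tcp_pos'])*1000).round(1),'turn',np.degrees((r.inv()*t).as_rotvec()).round(2),'| at',s['tcp_pos'].round(4),np.degrees(s['orientation']).round(2),'t',round(s['time'],1))
E
python3 -c "
from h import *
go(.431,.25,.2,90)"
```

```text
shift [-306.7 -207.7   27.9] turn [-0.19 -0.29 61.12] | at [0.2629 0.5799 0.2296] [-179.98   -0.33  151.12] t 0.3
```

```bash
python3 -m handwheel '[{"x":-300,"y":-205,"z":28,"wx":0,"wy":0,"wz":60.5},{"x":-300,"y":-205,"z":28,"wx":0,"wy":0,"wz":60.5},{"x":-300,"y":-205,"z":28,"wx":0,"wy":0,"wz":60.5},{"x":-300,"y":-205,"z":28,"wx":0,"wy":0,"wz":60.5},{"x":-300,"y":-205,"z":28,"wx":0,"wy":0,"wz":60.5},{"x":-300,"y":-205,"z":28,"wx":0,"wy":0,"wz":60.5},{"x":-300,"y":-205,"z":28,"wx":0,"wy":0,"wz":60.5},{"x":-300,"y":-205,"z":28,"wx":0,"wy":0,"wz":60.5},{"x":-300,"y":-205,"z":28,"wx":0,"wy":0,"wz":60.5},{"x":-300,"y":-205,"z":28,"wx":0,"wy":0,"wz":60.5},{"x":-300,"y":-205,"z":28,"wx":0,"wy":0,"wz":60.5},{"x":-300,"y":-205,"z":28,"wx":0,"wy":0,"wz":60.5},{"x":-300,"y":-205,"z":28,"wx":0,"wy":0,"wz":60.5},{"x":-300,"y":-205,"z":28,"wx":0,"wy":0,"wz":60.5}]' 87 40
python3 - <<'E'
from h import *
shot('wrist','w2'); go(.431,.25,.2,90)
for p in [(.431,.37,.045),(.431,.37,.0)]: print(proj('w2',p))
E
```

```text
time: 1.45
tcp_pos: [0.4299, 0.251, 0.2025]
orientation: [-3.141, -0.0, 1.575]
wrist_force: [0.9, 0.2, 0.5]
opening: 0.999
grasp_force: 0.0
shift [-0.8  1.   2.5] turn [-0.    0.    0.22] | at [0.43   0.2508 0.2025] [-180.      0.     90.22] t 1.5
(np.float64(282.3096855447907), np.float64(49.04084405494629))
(np.float64(282.12747972443117), np.float64(56.04462973182561))
```

View pics/w2.png

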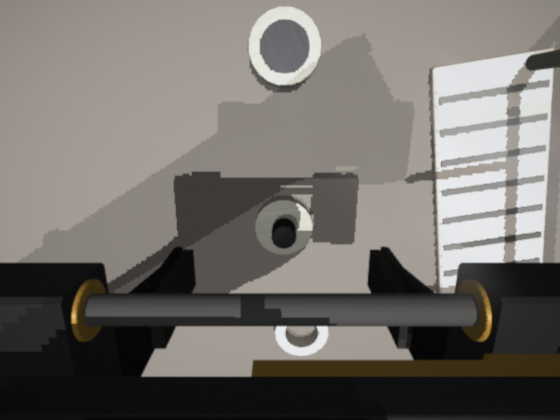

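The wrist view shows three parts in a line: the housing's top face at (285,46), the knobbed disc at (284,224) with its knob top at (284,233), and the ring between the fingers at about (301,335).

```bash
python3 - <<'E'
from h import *
for n,u,v,z in [('housing',285,46,.045),('hL',249,46,.045),('hR',321,46,.045),('disc',284,224,.015),('knob',284,232,.042),('spacer',301,335,.02)]: print(n,px('w2',u,v,z).round(4))
h=px('w2',285,46,.045); go(h[0],h[1],.12,90)
E
```

```text
housing [0.4332 0.3723 0.045 ]
hL [0.4042 0.3722 0.045 ]
hR [0.4621 0.3723 0.045 ]
disc [0.4334 0.2107 0.015 ]
knob [0.4332 0.2121 0.042 ]
spacer [0.4528 0.083  0.02  ]
shift [121.5   3.6  82.5] turn [-0.    0.    0.22] | at [0.43   0.2508 0.2025] [-180.      0.     90.22] t 1.5
```

```bash
python3 -m handwheel '[{"x":60,"y":2,"z":30,"wx":0,"wy":0,"wz":0},{"x":121.5,"y":3.5,"z":60,"wx":0,"wy":0,"wz":0},{"x":121.5,"y":3.5,"z":90,"wx":0,"wy":0,"wz":0},{"x":121.5,"y":3.5,"z":120,"wx":0,"wy":0,"wz":0},{"x":121.5,"y":3.5,"z":150,"wx":0,"wy":0,"wz":0},{"x":121.5,"y":3.5,"z":170,"wx":0,"wy":0,"wz":0},{"x":121.5,"y":3.5,"z":179,"wx":0,"wy":0,"wz":0},{"x":121.5,"y":3.5,"z":179,"wx":0,"wy":0,"wz":0},{"x":121.5,"y":3.5,"z":179,"wx":0,"wy":0,"wz":0}]' 87 40
python3 -m handwheel '[{"x":0,"y":0,"z":0,"wx":0,"wy":0,"wz":0},{"x":0,"y":0,"z":0,"wx":0,"wy":0,"wz":0},{"x":0,"y":0,"z":0,"wx":0,"wy":0,"wz":0},{"x":0,"y":0,"z":0,"wx":0,"wy":0,"wz":0},{"x":0,"y":0,"z":0,"wx":0,"wy":0,"wz":0},{"x":0,"y":0,"z":0,"wx":0,"wy":0,"wz":0},{"x":0,"y":0,"z":0,"wx":0,"wy":0,"wz":0},{"x":0,"y":0,"z":0,"wx":0,"wy":0,"wz":0}]' 0 40
```

```text
time: 2.25
tcp_pos: [0.4345, 0.3715, 0.0244]
orientation: [3.141, -0.001, 1.572]
wrist_force: [0.8, 0.6, -0.1]
opening: 1.002
grasp_force: 0.0
time: 2.92
tcp_pos: [0.4332, 0.3713, 0.0243]
orientation: [-3.14, -0.0, 1.572]
wrist_force: [-3.1, -0.9, 6.6]
opening: 0.681
grasp_force: 40.0
```

```bash
python3 -m handwheel '[{"x":0,"y":0,"z":-15,"wx":0,"wy":0,"wz":0},{"x":0,"y":0,"z":-45,"wx":0,"wy":0,"wz":0},{"x":-10,"y":0,"z":-85,"wx":0,"wy":0,"wz":0},{"x":-30,"y":0,"z":-120,"wx":0,"wy":0,"wz":0},{"x":-60,"y":0,"z":-150,"wx":0,"wy":0,"wz":0},{"x":-95,"y":0,"z":-170,"wx":0,"wy":0,"wz":0},{"x":-130,"y":0,"z":-190,"wx":0,"wy":0,"wz":0},{"x":-168,"y":0,"z":-205,"wx":0,"wy":0,"wz":0},{"x":-208,"y":0,"z":-215,"wx":0,"wy":0,"wz":0},{"x":-248,"y":5,"z":-220,"wx":0,"wy":0,"wz":0},{"x":-288,"y":10,"z":-226,"wx":0,"wy":0,"wz":0},{"x":-328,"y":15,"z":-226,"wx":0,"wy":0,"wz":0},{"x":-368,"y":20,"z":-226,"wx":0,"wy":0,"wz":0},{"x":-408,"y":30,"z":-226,"wx":0,"wy":0,"wz":0},{"x":-448,"y":40,"z":-226,"wx":0,"wy":0,"wz":0},{"x":-486,"y":55,"z":-226,"wx":0,"wy":0,"wz":0},{"x":-524,"y":70,"z":-226,"wx":0,"wy":0,"wz":0},{"x":-560,"y":90,"z":-226,"wx":0,"wy":0,"wz":0},{"x":-596,"y":110,"z":-226,"wx":0,"wy":0,"wz":0},{"x":-630,"y":130,"z":-226,"wx":0,"wy":0,"wz":0}]'
python3 -m handwheel '[{"x":-30,"y":18,"z":0,"wx":0,"wy":0,"wz":4},{"x":-60,"y":37,"z":0,"wx":0,"wy":0,"wz":7},{"x":-70,"y":37,"z":0,"wx":0,"wy":0,"wz":7},{"x":-70,"y":37,"z":0,"wx":0,"wy":0,"wz":7},{"x":-70,"y":37,"z":0,"wx":0,"wy":0,"wz":7}]'
python3 - <<'E'
from h import *
shot('wrist','w3'); go(.6,-.221,.25,83)
for p in [(.6,-.221,.012)]: print(proj('w3',p))
E
```

```text
time: 4.58
tcp_pos: [0.565, -0.2608, 0.249]
orientation: [-3.141, 0.0, 1.572]
wrist_force: [0.7, 0.2, -2.5]
opening: 0.675
grasp_force: 40.0
time: 5.0
tcp_pos: [0.6007, -0.3293, 0.2484]
orientation: [-3.139, -0.0, 1.448]
wrist_force: [-0.3, -0.0, -3.1]
opening: 0.677
grasp_force: 40.0
shift [106.  -14.1  -0.8] turn [-0.06 -0.09  0.07] | at [ 0.6012 -0.328   0.249 ] [-1.7994e+02 -9.0000e-02  8.3070e+01] t 5.0
(np.float64(267.40136256580024), np.float64(72.54926279163288))
```

View pics/w3.png

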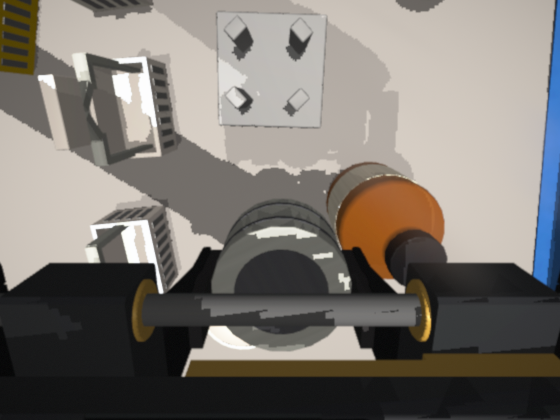

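The wrist view shows the block's base corners at about (217,12), (326,15), (321,128) and (219,125), with the held housing at (280,280). I'll enlarge this for accuracy.

```bash
python3 - <<'E'
from h import *
a=cv2.imread('pics/w3.png')[0:140,200:345]
cv2.imwrite('pics/c3.png',cv2.resize(a,None,fx=4.2,fy=4.2,interpolation=cv2.INTER_CUBIC))
E
```

```text
(no output)
```

View pics/c3.png

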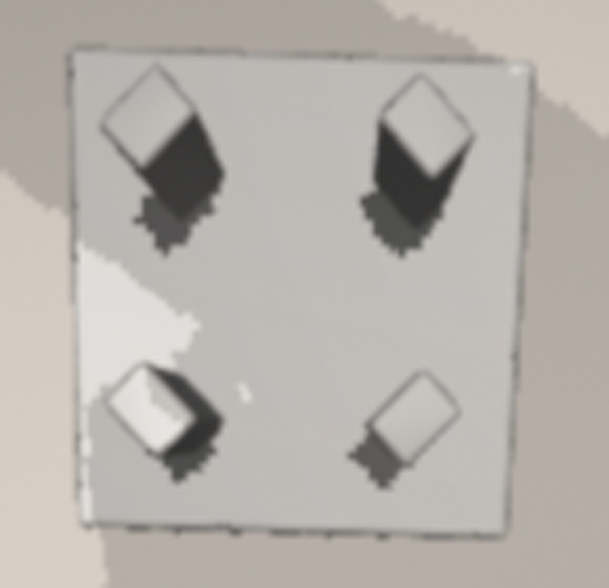

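```bash
python3 - <<'E'
from h import *
g=lambda l,z: np.array([px('w3',200+u/4.2-.4,v/4.2-.4,z) for u,v in l])
c=g([(72,50),(531,64),(507,536),(86,524)],.012); t=g([(149,117.5),(427,127),(151,408),(415,417.5)],.086)
print(c.round(4),c.mean(0)); print(t.round(4),t.mean(0))
for a in (c[1]-c[0],c[2]-c[3],t[1]-t[0],t[3]-t[2]): print(np.degrees(np.arctan2(a[1],a[0])),np.hypot(*a[:2]))
for a in (c[0]-c[3],c[1]-c[2],t[0]-t[2],t[1]-t[3]): print(np.degrees(np.arctan2(-a[0],a[1])),np.hypot(*a[:2]))
m=(c.mean(0)+t.mean(0))/2; go(m[0],m[1]-.001,.16,83)
E
```

```text
[[ 0.5582 -0.1592  0.012 ]
 [ 0.6644 -0.1754  0.012 ]
 [ 0.6489 -0.2823  0.012 ]
 [ 0.5428 -0.2661  0.012 ]] [ 0.60356473 -0.22078361  0.012     ]
[[ 0.5808 -0.1901  0.086 ]
 [ 0.6335 -0.1983  0.086 ]
 [ 0.5727 -0.2426  0.086 ]
 [ 0.6254 -0.251   0.086 ]] [ 0.60310553 -0.22052794  0.086     ]
-8.685769861292313 0.10747477405683128
-8.68495738354138 0.10729401551108902
-8.89066866329544 0.05334965468249333
-9.067235760964843 0.053358501687875884
-8.177041159574088 0.10803842493965711
-8.272894187488664 0.10803544977669428
-8.786028812409683 0.05314460066385766
-8.777115275341547 0.053309050147452595
shift [105.7 -10.6  89.2] turn [-0.06 -0.09  0.07] | at [ 0.6012 -0.328   0.249 ] [-1.7994e+02 -9.0000e-02  8.3070e+01] t 5.0
```

```bash
python3 - <<'E'
from h import *
a=cv2.imread('pics/w3.png')[190:350,200:365]
cv2.imwrite('pics/c4.png',cv2.resize(a,None,fx=3.6,fy=3.6,interpolation=cv2.INTER_CUBIC))
p=np.array([.6012,-.328,.249]); r=R.from_euler('xyz',np.radians([-179.94,-.09,83.07]))
for off in (0,.002,.004,.006):
    b=p+r.apply([off,0,.0243]); t=p+r.apply([off,0,.0243-.045])
    print(off,'under far edge',proj('w3',b+r.apply([.03,0,0])),'top far edge',proj('w3',t+r.apply([.03,0,0])),'top near', proj('w3',t-r.apply([.03,0,0])),'topL/R',proj('w3',t+r.apply([0,-.03,0])),proj('w3',t+r.apply([0,.03,0])))
E
```

```text
0 under far edge (np.float64(280.8006861875611), np.float64(196.51564308757602)) top far edge (np.float64(280.6235703475221), np.float64(225.53524416874296)) top near (np.float64(281.0755850521723), np.float64(353.49778149654105)) topL/R (np.float64(209.19888031837996), np.float64(293.3895949996076)) (np.float64(352.57018121683757), np.float64(293.06663885170633))
0.002 under far edge (np.float64(280.7882584572162), np.float64(192.7480436191896)) top far edge (np.float64(280.6065776289984), np.float64(220.72471177675953)) top near (np.float64(281.0621209658044), np.float64(349.68618281027454)) topL/R (np.float64(208.90566391751392), np.float64(289.12395861414427)) (np.float64(352.8335879732302), np.float64(288.79713792149147))
0.004 under far edge (np.float64(280.77575217442035), np.float64(188.95663013450894)) top far edge (np.float64(280.5894442243099), np.float64(215.87435201086183)) top near (np.float64(281.0485577217345), np.float64(345.84651319832165)) topL/R (np.float64(208.6101625467387), np.float64(284.825081077242)) (np.float64(353.0990486606337), np.float64(284.4943452850176))
0.006 under far edge (np.float64(280.7631665920479), np.float64(185.1411761344084)) top far edge (np.float64(280.5721683790394), np.float64(210.98366820669096)) top near (np.float64(281.03489422052735), np.float64(341.9784614175949)) topL/R (np.float64(208.31234939218646), np.float64(280.4925723076921)) (np.float64(353.36658739656383), np.float64(280.15787002688154))
```

View pics/c4.png

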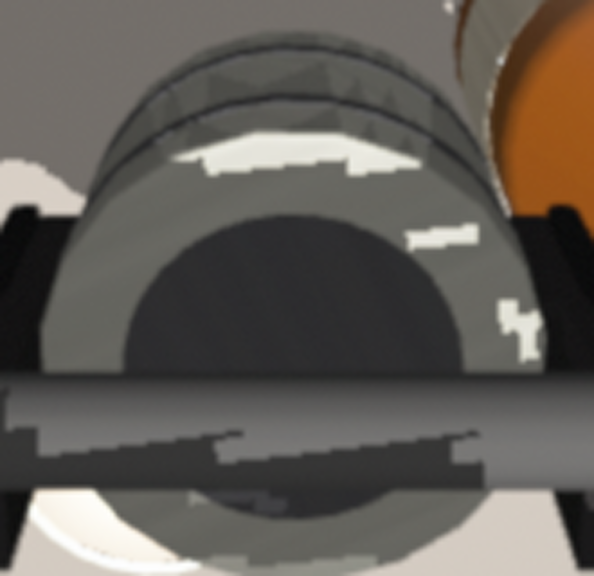

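```bash
python3 -m handwheel '[{"x":35,"y":-3.5,"z":20,"wx":0,"wy":0,"wz":1.6},{"x":70,"y":-7,"z":40,"wx":0,"wy":0,"wz":1.6},{"x":105.5,"y":-10.5,"z":60,"wx":0,"wy":0,"wz":1.6},{"x":105.5,"y":-10.5,"z":90,"wx":0,"wy":0,"wz":1.6},{"x":105.5,"y":-10.5,"z":110,"wx":0,"wy":0,"wz":1.6},{"x":105.5,"y":-10.5,"z":120,"wx":0,"wy":0,"wz":1.6},{"x":105.5,"y":-10.5,"z":120,"wx":0,"wy":0,"wz":1.6},{"x":105.5,"y":-10.5,"z":120,"wx":0,"wy":0,"wz":1.6},{"x":105.5,"y":-10.5,"z":120,"wx":0,"wy":0,"wz":1.6}]'
python3 -c "
from h import *
go(.6033,-.2217,.0363,81.4); shot('wrist','w4')"
python3 - <<'E'
import cv2
cv2.imwrite('pics/w4c.png',cv2.resize(cv2.imread('pics/w4.png')[150:400,150:420],None,fx=2.2,fy=2.2))
E
```

```text
time: 5.8
tcp_pos: [0.6049, -0.2236, 0.1316]
orientation: [3.138, 0.0, 1.421]
wrist_force: [1.0, 0.8, -3.2]
opening: 0.676
grasp_force: 40.0
shift [ 1.7 -2.2 95.3] turn [0.18 0.   0.02] | at [ 0.6049 -0.2236  0.1316] [179.82   0.    81.42] t 5.8
```

View pics/w4c.png

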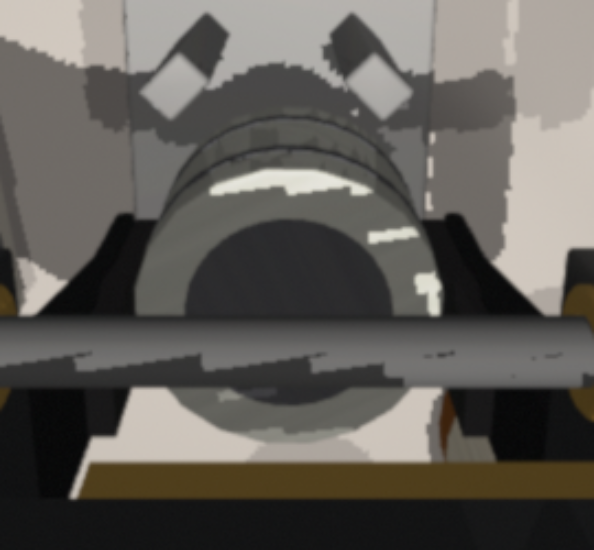

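```bash
python3 - <<'E'
from h import *
l=px('w4',150+174/2.2,150+86/2.2,.086); r=px('w4',150+379/2.2,150+86/2.2,.086); print(l,r,np.hypot(*(l-r)[:2]))
# centre from the far posts (spacing .0533 measured)
m=(l+r)/2; d=(r-l)/np.hypot(*(r-l)[:2]); n=np.array([d[1],-d[0]]); c=m[:2]+n*.0267; print(c)
go(c[0],c[1],.0363,81.4)
E
```

```text
[ 0.58053337 -0.18941878  0.086     ] [ 0.63354473 -0.19752781  0.086     ] 0.053627986010240394
[ 0.60300178 -0.21986629]
shift [ 3.6 -2.9 95.4] turn [0.2  0.01 0.01] | at [ 0.605  -0.2238  0.1317] [1.798e+02 1.000e-02 8.141e+01] t 5.8
```

```bash
python3 -m handwheel '[{"x":2.5,"y":-2.5,"z":5,"wx":0,"wy":0,"wz":0},{"x":2.5,"y":-2.5,"z":10,"wx":0,"wy":0,"wz":0},{"x":2.5,"y":-2.5,"z":15,"wx":0,"wy":0,"wz":0},{"x":2.5,"y":-2.5,"z":22,"wx":0,"wy":0,"wz":0},{"x":2.5,"y":-2.5,"z":28,"wx":0,"wy":0,"wz":0},{"x":2.5,"y":-2.5,"z":34,"wx":0,"wy":0,"wz":0},{"x":2.5,"y":-2.5,"z":40,"wx":0,"wy":0,"wz":0},{"x":2.5,"y":-2.5,"z":40,"wx":0,"wy":0,"wz":0}]'
python3 -c "
from h import *
go(.6032,-.2203,.0363,81.4)"
```

```text
time: 6.52
tcp_pos: [0.601, -0.2197, 0.0877]
orientation: [-3.139, -0.0, 1.422]
wrist_force: [0.6, 0.4, -2.8]
opening: 0.678
grasp_force: 40.0
shift [-0.3  2.4 51.4] turn [-0.15 -0.01  0.05] | at [ 0.601  -0.2197  0.0877] [-1.7985e+02 -1.0000e-02  8.1450e+01] t 6.5
```

```bash
for i in 1 2; do python3 -m handwheel '[{"x":0,"y":0,"z":0,"wx":0,"wy":0,"wz":0},{"x":0,"y":0,"z":0,"wx":0,"wy":0,"wz":0}]' | sed -n 2,4p; done
```

```text
tcp_pos: [0.6021, -0.2202, 0.0897]
orientation: [3.141, 0.0, 1.422]
wrist_force: [-0.9, -0.7, -3.2]
tcp_pos: [0.6023, -0.2202, 0.09]
orientation: [3.141, -0.0, 1.422]
wrist_force: [-0.3, 0.4, -2.9]
```

```bash
python3 -m handwheel '[{"x":0,"y":0.5,"z":5,"wx":0,"wy":0,"wz":0},{"x":0,"y":0.5,"z":10,"wx":0,"wy":0,"wz":0},{"x":0,"y":0.5,"z":15,"wx":0,"wy":0,"wz":0},{"x":0,"y":0.5,"z":20,"wx":0,"wy":0,"wz":0},{"x":0,"y":0.5,"z":25,"wx":0,"wy":0,"wz":0},{"x":0,"y":0.5,"z":30,"wx":0,"wy":0,"wz":0},{"x":0,"y":0.5,"z":35,"wx":0,"wy":0,"wz":0},{"x":0,"y":0.5,"z":40,"wx":0,"wy":0,"wz":0},{"x":0,"y":0.5,"z":44,"wx":0,"wy":0,"wz":0},{"x":0,"y":0.5,"z":47,"wx":0,"wy":0,"wz":0},{"x":0,"y":0.5,"z":50,"wx":0,"wy":0,"wz":0},{"x":0,"y":0.5,"z":50,"wx":0,"wy":0,"wz":0},{"x":0,"y":0.5,"z":50,"wx":0,"wy":0,"wz":0}]'
python3 -m handwheel '[{"x":0,"y":0,"z":1,"wx":0,"wy":0,"wz":0},{"x":0,"y":0,"z":2,"wx":0,"wy":0,"wz":0},{"x":0,"y":0,"z":3,"wx":0,"wy":0,"wz":0},{"x":0,"y":0,"z":3.5,"wx":0,"wy":0,"wz":0},{"x":0,"y":0,"z":3.5,"wx":0,"wy":0,"wz":0}]'
```

```text
time: 7.93
tcp_pos: [0.6025, -0.2201, 0.0395]
orientation: [-3.142, -0.0, 1.422]
wrist_force: [-0.3, 0.1, -3.1]
opening: 0.683
grasp_force: 40.0
time: 8.35
tcp_pos: [0.6026, -0.2202, 0.0365]
orientation: [3.141, -0.0, 1.422]
wrist_force: [-1.4, 0.1, -0.1]
opening: 0.682
grasp_force: 40.0
```

```bash
python3 -m handwheel '[{"x":0,"y":0,"z":0,"wx":0,"wy":0,"wz":0},{"x":0,"y":0,"z":0,"wx":0,"wy":0,"wz":0},{"x":0,"y":0,"z":0,"wx":0,"wy":0,"wz":0},{"x":0,"y":0,"z":-10,"wx":0,"wy":0,"wz":0},{"x":0,"y":0,"z":-30,"wx":0,"wy":0,"wz":0},{"x":0,"y":0,"z":-60,"wx":0,"wy":0,"wz":0},{"x":0,"y":0,"z":-95,"wx":0,"wy":0,"wz":0},{"x":0,"y":0,"z":-130,"wx":0,"wy":0,"wz":0},{"x":20,"y":-20,"z":-155,"wx":0,"wy":0,"wz":0},{"x":45,"y":-45,"z":-165,"wx":0,"wy":0,"wz":0},{"x":70,"y":-70,"z":-165,"wx":0,"wy":0,"wz":0},{"x":95,"y":-95,"z":-165,"wx":0,"wy":0,"wz":0},{"x":120,"y":-125,"z":-165,"wx":0,"wy":0,"wz":0},{"x":145,"y":-155,"z":-165,"wx":0,"wy":0,"wz":0},{"x":165,"y":-178,"z":-165,"wx":0,"wy":0,"wz":0},{"x":165,"y":-178,"z":-165,"wx":0,"wy":0,"wz":0},{"x":165,"y":-178,"z":-165,"wx":0,"wy":0,"wz":0},{"x":165,"y":-178,"z":-165,"wx":0,"wy":0,"wz":0},{"x":165,"y":-178,"z":-165,"wx":0,"wy":0,"wz":0}]' 78 40
python3 - <<'E'
from h import *
shot('wrist','w5'); shot('top','top1'); shot('side','side1')
print(manip.sense()['tcp_pos'])
print(proj('w5',(.4528,.083,.02)))
a=cv2.imread('pics/w5.png'); b=cv2.imread('pics/top1.png')[170:290,170:430]
b=cv2.resize(b,(560,258),interpolation=cv2.INTER_CUBIC); cv2.imwrite('pics/m5.png',np.vstack([a[:330],b]))
E
```

```text
time: 9.93
tcp_pos: [0.4518, -0.0319, 0.2016]
orientation: [3.14, 0.0, 1.419]
wrist_force: [-0.3, 0.4, -0.1]
opening: 0.898
grasp_force: 0.0
[ 0.45143473 -0.03170184  0.20103246]
(np.float64(261.2966739944654), np.float64(59.6082066172568))
```

View pics/m5.png

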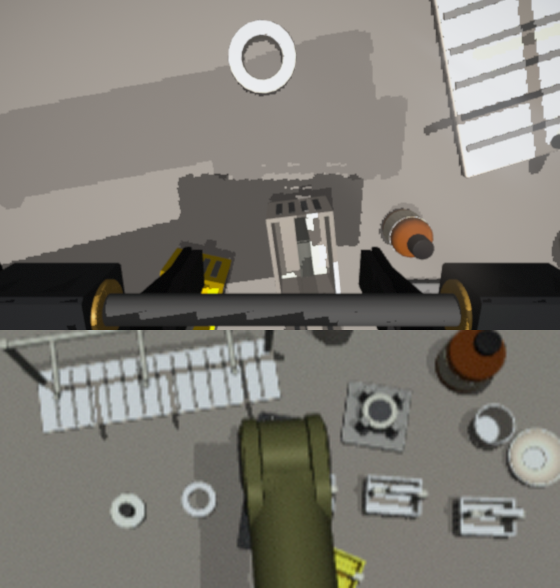

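The ring's centre is at (262,57) in the wrist view. The top view shows the housing sitting in the pocket, with the disc, ring and baskets unmoved.

```bash
python3 - <<'E'
from h import *
c=px('w5',262,56.5,.02); print(c); go(c[0],c[1]-.0005,.0105,81.4)
E
```

```text
[0.45382864 0.08538434 0.02      ]
shift [115.8 -15.2 190.4] turn [-0.    0.05 -0.09] | at [ 0.4514 -0.0317  0.201 ] [-1.800e+02  5.000e-02  8.131e+01] t 10.1
```

```bash
python3 -m handwheel '[{"x":40,"y":-5,"z":20,"wx":0,"wy":0,"wz":0},{"x":80,"y":-10,"z":30,"wx":0,"wy":0,"wz":0},{"x":115.5,"y":-15,"z":50,"wx":0,"wy":0,"wz":0},{"x":115.5,"y":-15,"z":80,"wx":0,"wy":0,"wz":0},{"x":115.5,"y":-15,"z":115,"wx":0,"wy":0,"wz":0},{"x":115.5,"y":-15,"z":145,"wx":0,"wy":0,"wz":0},{"x":115.5,"y":-15,"z":165,"wx":0,"wy":0,"wz":0},{"x":115.5,"y":-15,"z":180,"wx":0,"wy":0,"wz":0},{"x":115.5,"y":-15,"z":186,"wx":0,"wy":0,"wz":0},{"x":115.5,"y":-15,"z":190,"wx":0,"wy":0,"wz":0},{"x":115.5,"y":-15,"z":190,"wx":0,"wy":0,"wz":0},{"x":115.5,"y":-15,"z":190,"wx":0,"wy":0,"wz":0}]' 87 25
python3 -m handwheel '[{"x":0,"y":0,"z":0,"wx":0,"wy":0,"wz":0},{"x":0,"y":0,"z":0,"wx":0,"wy":0,"wz":0},{"x":0,"y":0,"z":0,"wx":0,"wy":0,"wz":0},{"x":0,"y":0,"z":0,"wx":0,"wy":0,"wz":0},{"x":0,"y":0,"z":0,"wx":0,"wy":0,"wz":0},{"x":0,"y":0,"z":0,"wx":0,"wy":0,"wz":0},{"x":0,"y":0,"z":0,"wx":0,"wy":0,"wz":0},{"x":0,"y":0,"z":0,"wx":0,"wy":0,"wz":0}]' 0 25
```

```text
time: 11.08
tcp_pos: [0.4542, 0.0859, 0.0118]
orientation: [3.14, -0.0, 1.421]
wrist_force: [0.3, -0.6, 0.2]
opening: 0.999
grasp_force: 0.0
time: 11.75
tcp_pos: [0.4534, 0.0861, 0.0113]
orientation: [3.141, -0.0, 1.422]
wrist_force: [-2.0, 0.3, 4.2]
opening: 0.678
grasp_force: 25.0
```

```bash
python3 -m handwheel '[{"x":0,"y":0,"z":-15,"wx":0,"wy":0,"wz":0},{"x":0,"y":0,"z":-50,"wx":0,"wy":0,"wz":0},{"x":0,"y":0,"z":-90,"wx":0,"wy":0,"wz":0},{"x":0,"y":10,"z":-130,"wx":0,"wy":0,"wz":0},{"x":-10,"y":30,"z":-165,"wx":0,"wy":0,"wz":0},{"x":-30,"y":50,"z":-190,"wx":0,"wy":0,"wz":0},{"x":-60,"y":75,"z":-200,"wx":0,"wy":0,"wz":0},{"x":-90,"y":98,"z":-205,"wx":0,"wy":0,"wz":0},{"x":-122,"y":120,"z":-205,"wx":0,"wy":0,"wz":0},{"x":-155,"y":142,"z":-205,"wx":0,"wy":0,"wz":0},{"x":-190,"y":162,"z":-205,"wx":0,"wy":0,"wz":0},{"x":-225,"y":180,"z":-200,"wx":0,"wy":0,"wz":0},{"x":-255,"y":190,"z":-180,"wx":0,"wy":0,"wz":0},{"x":-275,"y":193,"z":-155,"wx":0,"wy":0,"wz":0},{"x":-280,"y":193.5,"z":-130,"wx":0,"wy":0,"wz":0},{"x":-280,"y":193.5,"z":-120,"wx":0,"wy":0,"wz":0},{"x":-280,"y":193.5,"z":-120,"wx":0,"wy":0,"wz":0},{"x":-280,"y":193.5,"z":-120,"wx":0,"wy":0,"wz":0},{"x":-280,"y":193.5,"z":-120,"wx":0,"wy":0,"wz":0},{"x":-280,"y":193.5,"z":-120,"wx":0,"wy":0,"wz":0}]'
python3 -c "
from h import *
shot('wrist','w6');go(.6028,-.2193,.0685,81.4)"
```

```text
time: 13.42
tcp_pos: [0.6045, -0.2187, 0.1329]
orientation: [3.139, -0.0, 1.424]
wrist_force: [-0.7, 0.4, -1.2]
opening: 0.68
grasp_force: 25.0
shift [-0.7 -1.6 64.3] turn [ 0.17 -0.03  0.16] | at [ 0.6043 -0.2189  0.1328] [ 1.7983e+02 -3.0000e-02  8.1560e+01] t 13.5
```

```bash
python3 -m handwheel '[{"x":-0.5,"y":-1.3,"z":10,"wx":0,"wy":0,"wz":0},{"x":-0.5,"y":-1.3,"z":20,"wx":0,"wy":0,"wz":0},{"x":-0.5,"y":-1.3,"z":28,"wx":0,"wy":0,"wz":0},{"x":-0.5,"y":-1.3,"z":28,"wx":0,"wy":0,"wz":0},{"x":-0.5,"y":-1.3,"z":28,"wx":0,"wy":0,"wz":0},{"x":-0.5,"y":-1.3,"z":28,"wx":0,"wy":0,"wz":0}]'
python3 -c "
from h import *
go(.6028,-.2193,.0685,81.4)"
```

```text
time: 13.97
tcp_pos: [0.6016, -0.2202, 0.1029]
orientation: [-3.141, 0.0, 1.421]
wrist_force: [0.3, -0.6, -0.3]
opening: 0.677
grasp_force: 25.0
shift [ 1.   1.  34.4] turn [-0.01  0.01  0.04] | at [ 0.6016 -0.2202  0.1029] [-1.7999e+02  1.0000e-02  8.1440e+01] t 14.0
```

```bash
python3 -m handwheel '[{"x":0.7,"y":0.7,"z":0,"wx":0,"wy":0,"wz":0},{"x":0.7,"y":0.7,"z":5,"wx":0,"wy":0,"wz":0},{"x":0.7,"y":0.7,"z":10,"wx":0,"wy":0,"wz":0},{"x":0.7,"y":0.7,"z":15,"wx":0,"wy":0,"wz":0},{"x":0.7,"y":0.7,"z":20,"wx":0,"wy":0,"wz":0},{"x":0.7,"y":0.7,"z":25,"wx":0,"wy":0,"wz":0},{"x":0.7,"y":0.7,"z":29,"wx":0,"wy":0,"wz":0},{"x":0.7,"y":0.7,"z":31,"wx":0,"wy":0,"wz":0},{"x":0.7,"y":0.7,"z":31,"wx":0,"wy":0,"wz":0},{"x":0.7,"y":0.7,"z":31,"wx":0,"wy":0,"wz":0}]'
python3 -m handwheel '[{"x":0,"y":0,"z":1,"wx":0,"wy":0,"wz":0},{"x":0,"y":0,"z":2,"wx":0,"wy":0,"wz":0},{"x":0,"y":0,"z":3,"wx":0,"wy":0,"wz":0},{"x":0,"y":0,"z":3,"wx":0,"wy":0,"wz":0},{"x":0,"y":0,"z":3,"wx":0,"wy":0,"wz":0}]'
```

```text
time: 14.8
tcp_pos: [0.6025, -0.2195, 0.072]
orientation: [-3.142, 0.0, 1.422]
wrist_force: [-0.4, -0.3, -1.5]
opening: 0.67
grasp_force: 25.0
time: 15.22
tcp_pos: [0.6025, -0.2194, 0.0691]
orientation: [3.142, -0.0, 1.422]
wrist_force: [-0.8, -0.8, -1.1]
opening: 0.677
grasp_force: 25.0
```

```bash
python3 -m handwheel '[{"x":0,"y":0,"z":0,"wx":0,"wy":0,"wz":0},{"x":0,"y":0,"z":0,"wx":0,"wy":0,"wz":0},{"x":0,"y":0,"z":0,"wx":0,"wy":0,"wz":0},{"x":0,"y":0,"z":-10,"wx":0,"wy":0,"wz":0},{"x":0,"y":0,"z":-30,"wx":0,"wy":0,"wz":0},{"x":0,"y":0,"z":-65,"wx":0,"wy":0,"wz":0},{"x":0,"y":0,"z":-100,"wx":0,"wy":0,"wz":0},{"x":20,"y":-10,"z":-130,"wx":0,"wy":0,"wz":0},{"x":50,"y":-25,"z":-140,"wx":0,"wy":0,"wz":0},{"x":80,"y":-45,"z":-140,"wx":0,"wy":0,"wz":0},{"x":110,"y":-65,"z":-140,"wx":0,"wy":0,"wz":0},{"x":140,"y":-90,"z":-140,"wx":0,"wy":0,"wz":0},{"x":170,"y":-115,"z":-140,"wx":0,"wy":0,"wz":0},{"x":200,"y":-140,"z":-140,"wx":0,"wy":0,"wz":0},{"x":230,"y":-165,"z":-137,"wx":0,"wy":0,"wz":0},{"x":260,"y":-190,"z":-134,"wx":0,"wy":0,"wz":0},{"x":285,"y":-214,"z":-131,"wx":0,"wy":0,"wz":0},{"x":285,"y":-214,"z":-131,"wx":0,"wy":0,"wz":0},{"x":285,"y":-214,"z":-131,"wx":0,"wy":0,"wz":0},{"x":285,"y":-214,"z":-131,"wx":0,"wy":0,"wz":0}]' 78 30
python3 - <<'E'
from h import *
f=shot('wrist','w7'); shot('top','top2'); print(manip.sense()['tcp_pos'])
u,v=proj('w7',(.4333,.211,.015)); print(u,v); print(proj('w7',(.4333,.211,.042)))
g=cv2.cvtColor(f['image'],cv2.COLOR_RGB2GRAY)
b=(g<60).astype(np.uint8)
n,l,s,c=cv2.connectedComponentsWithStats(b)
for i in range(1,n):
    if s[i,4]>120 and s[i,1]<220: print('dark',s[i],c[i].round(1))
b=(g>185).astype(np.uint8)
n,l,s,c=cv2.connectedComponentsWithStats(b)
for i in range(1,n):
    if s[i,4]>400 and s[i,1]<200: print('light',s[i],c[i].round(1))
# change detection
a0=cv2.imread('pics/top0.png');a2=cv2.imread('pics/top2.png')
E
```

```text
time: 16.88
tcp_pos: [0.4338, 0.0935, 0.2008]
orientation: [3.14, -0.001, 1.421]
wrist_force: [0.6, -1.1, -0.3]
opening: 0.902
grasp_force: 0.0
[0.43414132 0.09277379 0.20057908]
259.4980819167079 57.501129683508
(np.float64(257.62547324087024), np.float64(53.43478660774278))
light [ 433    0   93  113 6602] [478.4  51.6]
light [529   0  31  29 721] [544.3  12. ]
light [ 227   27   66   70 2756] [260.   61.4]
light [534  29  26  35 694] [547.1  46.5]
light [536  65  24  33 590] [548.5  80.9]
light [540  99  20  30 477] [550.2 113.7]
light [ 454  109   87  128 6745] [498.4 172. ]
```

```bash
python3 - <<'E'
from h import *
f=pickle.load(open('pics/w7.pkl','rb'))['image']
g=cv2.cvtColor(f,cv2.COLOR_RGB2GRAY)
k=(g[30:90,235:285]<70); v,u=np.nonzero(k); print('knob',u.min()+235,u.max()+235,v.min()+30,v.max()+30)
c=px('w7',260,59.5,.015); print(c); 
for vv in (57.5,59.5,61): print(px('w7',260,vv,.015))
print([proj('w7',(c[0],c[1]+d,.015)) for d in(-.03,.03)],proj('w7',(c[0],c[1]-.03,0)))
go(c[0],c[1]-.0005,.0265,81.4)
E
```

```text
knob 246 271 51 76
[0.43346437 0.20931766 0.015     ]
[0.43373876 0.2109342  0.015     ]
[0.43346437 0.20931766 0.015     ]
[0.43325804 0.20810209 0.015     ]
[(np.float64(265.5232583014431), np.float64(94.68001626604381)), (np.float64(254.170723264405), np.float64(22.370820232339753))] (np.float64(266.1556864793326), np.float64(95.02806395873543))
shift [114.5 -18.4 174.1] turn [ 0.05 -0.02 -0.11] | at [0.4341 0.0928 0.2006] [ 1.7995e+02 -2.0000e-02  8.1290e+01] t 17.0
```

```bash
python3 - <<'E'
from h import *
f=pickle.load(open('pics/w7.pkl','rb'))['image']
g=cv2.cvtColor(f,cv2.COLOR_RGB2GRAY)
print('col260 v15..110',g[15:110,260].tolist()); print('row62 u220..300',g[62,220:300].tolist())
f=pickle.load(open('pics/w2.pkl','rb'))['image']
g=cv2.cvtColor(f,cv2.COLOR_RGB2GRAY); print('w2 col 284 v185..265',g[185:265,284].tolist())
E
```

```text
col260 v15..110 [156, 157, 157, 157, 157, 157, 157, 157, 158, 158, 160, 178, 215, 230, 232, 232, 232, 232, 232, 233, 233, 232, 233, 233, 233, 233, 233, 233, 230, 188, 95, 74, 81, 83, 83, 85, 85, 86, 87, 88, 89, 89, 90, 91, 91, 92, 92, 92, 92, 92, 91, 91, 91, 91, 90, 91, 90, 85, 73, 56, 45, 50, 73, 89, 102, 165, 207, 211, 210, 210, 210, 210, 210, 210, 210, 212, 213, 213, 209, 207, 204, 201, 175, 119, 77, 107, 134, 138, 138, 138, 138, 138, 138, 138, 138]
row62 u220..300 [161, 161, 161, 161, 161, 161, 167, 194, 222, 228, 229, 229, 230, 230, 230, 231, 232, 232, 232, 233, 234, 234, 234, 232, 195, 87, 70, 78, 79, 80, 82, 83, 85, 85, 87, 88, 89, 90, 91, 92, 92, 92, 92, 93, 92, 91, 92, 92, 92, 92, 85, 70, 77, 148, 205, 212, 222, 233, 234, 233, 229, 222, 217, 217, 217, 217, 218, 218, 219, 219, 219, 218, 203, 164, 136, 136, 137, 137, 136, 136]
w2 col 284 v185..265 [105, 130, 111, 77, 78, 84, 85, 85, 84, 83, 74, 60, 59, 60, 68, 99, 122, 124, 124, 125, 126, 126, 123, 123, 124, 126, 127, 127, 124, 106, 82, 77, 66, 39, 13, 8, 8, 9, 9, 9, 11, 20, 29, 32, 33, 32, 31, 31, 30, 29, 29, 29, 28, 28, 27, 26, 25, 24, 24, 25, 23, 23, 30, 71, 105, 115, 115, 113, 112, 101, 87, 84, 84, 85, 84, 84, 84, 90, 126, 155]
```

```bash
python3 - <<'E'
from h import *
print(px('w7',258.5,59,.042),px('w7',260,60.5,.015)); 
# w2: knob top face v 226..247.5 ; disc face 200..254 (far edge 199.5, near 254)
print(px('w2',284,236.7,.042), px('w2',284,227,.015))
E
```

```text
[0.4332959  0.20676752 0.042     ] [0.43332687 0.20850759 0.015     ]
[0.43323489 0.20736249 0.042     ] [0.43345845 0.20748304 0.015     ]
```

```bash
python3 -m handwheel '[{"x":40,"y":-6,"z":20,"wx":0,"wy":0,"wz":0},{"x":80,"y":-12,"z":30,"wx":0,"wy":0,"wz":0},{"x":113,"y":-18,"z":50,"wx":0,"wy":0,"wz":0},{"x":113,"y":-18,"z":80,"wx":0,"wy":0,"wz":0},{"x":113,"y":-18,"z":115,"wx":0,"wy":0,"wz":0},{"x":113,"y":-18,"z":140,"wx":0,"wy":0,"wz":0},{"x":113,"y":-18,"z":155,"wx":0,"wy":0,"wz":0},{"x":113,"y":-18,"z":165,"wx":0,"wy":0,"wz":0},{"x":113,"y":-18,"z":171,"wx":0,"wy":0,"wz":0},{"x":113,"y":-18,"z":173.5,"wx":0,"wy":0,"wz":0},{"x":113,"y":-18,"z":173.5,"wx":0,"wy":0,"wz":0},{"x":113,"y":-18,"z":173.5,"wx":0,"wy":0,"wz":0}]' 60 30
python3 -m handwheel '[{"x":0,"y":0,"z":0,"wx":0,"wy":0,"wz":0},{"x":0,"y":0,"z":0,"wx":0,"wy":0,"wz":0},{"x":0,"y":0,"z":0,"wx":0,"wy":0,"wz":0},{"x":0,"y":0,"z":0,"wx":0,"wy":0,"wz":0},{"x":0,"y":0,"z":0,"wx":0,"wy":0,"wz":0},{"x":0,"y":0,"z":0,"wx":0,"wy":0,"wz":0},{"x":0,"y":0,"z":0,"wx":0,"wy":0,"wz":0},{"x":0,"y":0,"z":0,"wx":0,"wy":0,"wz":0}]' 0 30
```

```text
time: 17.98
tcp_pos: [0.4331, 0.2089, 0.0275]
orientation: [3.14, -0.001, 1.421]
wrist_force: [0.5, -0.4, -0.5]
opening: 0.688
grasp_force: 0.0
time: 18.65
tcp_pos: [0.4323, 0.2087, 0.0266]
orientation: [3.141, -0.0, 1.422]
wrist_force: [-0.2, 0.5, 0.2]
opening: 0.271
grasp_force: 30.0
```

```bash
python3 -m handwheel '[{"x":0,"y":0,"z":-15,"wx":0,"wy":0,"wz":0},{"x":0,"y":0,"z":-50,"wx":0,"wy":0,"wz":0},{"x":-10,"y":0,"z":-85,"wx":0,"wy":0,"wz":0},{"x":-25,"y":5,"z":-120,"wx":0,"wy":0,"wz":0},{"x":-50,"y":10,"z":-150,"wx":0,"wy":0,"wz":0},{"x":-80,"y":20,"z":-175,"wx":0,"wy":0,"wz":0},{"x":-112,"y":35,"z":-190,"wx":0,"wy":0,"wz":0},{"x":-147,"y":55,"z":-200,"wx":0,"wy":0,"wz":0},{"x":-182,"y":75,"z":-204,"wx":0,"wy":0,"wz":0},{"x":-217,"y":97,"z":-204,"wx":0,"wy":0,"wz":0},{"x":-252,"y":119,"z":-204,"wx":0,"wy":0,"wz":0},{"x":-286,"y":142,"z":-204,"wx":0,"wy":0,"wz":0},{"x":-318,"y":167,"z":-204,"wx":0,"wy":0,"wz":0},{"x":-348,"y":192,"z":-200,"wx":0,"wy":0,"wz":0},{"x":-375,"y":217,"z":-185,"wx":0,"wy":0,"wz":0},{"x":-394,"y":230,"z":-160,"wx":0,"wy":0,"wz":0},{"x":-397.5,"y":232.5,"z":-135,"wx":0,"wy":0,"wz":0},{"x":-397.5,"y":232.5,"z":-120,"wx":0,"wy":0,"wz":0},{"x":-397.5,"y":232.5,"z":-120,"wx":0,"wy":0,"wz":0},{"x":-397.5,"y":232.5,"z":-120,"wx":0,"wy":0,"wz":0}]'
python3 -m handwheel '[{"x":0,"y":0,"z":0,"wx":0,"wy":0,"wz":0},{"x":0,"y":0,"z":10,"wx":0,"wy":0,"wz":0},{"x":0,"y":0,"z":10,"wx":0,"wy":0,"wz":0},{"x":0,"y":0,"z":10,"wx":0,"wy":0,"wz":0},{"x":0,"y":0,"z":10,"wx":0,"wy":0,"wz":0}]'
python3 -c "
from h import *
shot('wrist','w8');go(.6026,-.2193,.1038,81.4)"
```

```text
time: 20.32
tcp_pos: [0.6022, -0.2185, 0.1453]
orientation: [-3.139, -0.0, 1.422]
wrist_force: [1.1, 1.4, -1.2]
opening: 0.267
grasp_force: 30.0
time: 20.73
tcp_pos: [0.6033, -0.2187, 0.137]
orientation: [3.141, -0.0, 1.422]
wrist_force: [1.2, -0.2, -1.3]
opening: 0.265
grasp_force: 30.0
shift [-0.6 -0.7 33.3] turn [ 0.05 -0.02  0.07] | at [ 0.6033 -0.2188  0.1371] [ 1.7995e+02 -2.0000e-02  8.1470e+01] t 20.8
```

```bash
python3 -m handwheel '[{"x":-0.5,"y":-0.6,"z":6,"wx":0,"wy":0,"wz":0},{"x":-0.5,"y":-0.6,"z":12,"wx":0,"wy":0,"wz":0},{"x":-0.5,"y":-0.6,"z":17,"wx":0,"wy":0,"wz":0},{"x":-0.5,"y":-0.6,"z":21,"wx":0,"wy":0,"wz":0},{"x":-0.5,"y":-0.6,"z":24,"wx":0,"wy":0,"wz":0},{"x":-0.5,"y":-0.6,"z":27,"wx":0,"wy":0,"wz":0},{"x":-0.5,"y":-0.6,"z":30,"wx":0,"wy":0,"wz":0},{"x":-0.5,"y":-0.6,"z":31,"wx":0,"wy":0,"wz":0},{"x":-0.5,"y":-0.6,"z":31,"wx":0,"wy":0,"wz":0},{"x":-0.5,"y":-0.6,"z":31,"wx":0,"wy":0,"wz":0}]'
python3 -m handwheel '[{"x":0,"y":0,"z":1,"wx":0,"wy":0,"wz":0},{"x":0,"y":0,"z":2,"wx":0,"wy":0,"wz":0},{"x":0,"y":0,"z":2,"wx":0,"wy":0,"wz":0},{"x":0,"y":0,"z":2,"wx":0,"wy":0,"wz":0}]'
```

```text
time: 21.62
tcp_pos: [0.6024, -0.2195, 0.1056]
orientation: [3.141, -0.0, 1.422]
wrist_force: [-0.5, 0.1, -2.1]
opening: 0.266
grasp_force: 30.0
time: 21.95
tcp_pos: [0.6026, -0.2195, 0.1037]
orientation: [3.141, 0.0, 1.422]
wrist_force: [1.0, -0.3, -1.4]
opening: 0.268
grasp_force: 30.0
```

```bash
python3 -m handwheel '[{"x":0,"y":0,"z":0,"wx":0,"wy":0,"wz":0},{"x":0,"y":0,"z":0,"wx":0,"wy":0,"wz":0},{"x":0,"y":0,"z":0,"wx":0,"wy":0,"wz":0},{"x":0,"y":0,"z":-10,"wx":0,"wy":0,"wz":0},{"x":0,"y":0,"z":-35,"wx":0,"wy":0,"wz":0},{"x":0,"y":0,"z":-70,"wx":0,"wy":0,"wz":0},{"x":0,"y":0,"z":-110,"wx":0,"wy":0,"wz":-3},{"x":-1,"y":-35,"z":-140,"wx":0,"wy":0,"wz":-8.6},{"x":-2,"y":-75,"z":-146,"wx":0,"wy":0,"wz":-8.6},{"x":-2,"y":-115,"z":-146,"wx":0,"wy":0,"wz":-8.6},{"x":-2,"y":-144,"z":-146,"wx":0,"wy":0,"wz":-8.6},{"x":-2,"y":-144,"z":-146,"wx":0,"wy":0,"wz":-8.6},{"x":-2,"y":-144,"z":-146,"wx":0,"wy":0,"wz":-8.6},{"x":-2,"y":-144,"z":-146,"wx":0,"wy":0,"wz":-8.6}]' 60 30
python3 -c "
from h import *
shot('wrist','wa'); go(.45,-.345,.25,90)"
python3 -m handwheel '[{"x":-40,"y":-3,"z":0,"wx":0,"wy":0,"wz":0},{"x":-80,"y":-6,"z":0,"wx":0,"wy":0,"wz":0},{"x":-120,"y":-9,"z":0,"wx":0,"wy":0,"wz":0},{"x":-145,"y":-10,"z":0,"wx":0,"wy":0,"wz":0},{"x":-145,"y":-10,"z":0,"wx":0,"wy":0,"wz":0},{"x":-145,"y":-10,"z":0,"wx":0,"wy":0,"wz":0},{"x":-145,"y":-10,"z":0,"wx":0,"wy":0,"wz":0}]'
python3 -c "
from h import *
shot('wrist','wb'); go(.43,-.5,.25,90)"
python3 -m handwheel '[{"x":-40,"y":-5,"z":0,"wx":0,"wy":0,"wz":0},{"x":-80,"y":-10,"z":0,"wx":0,"wy":0,"wz":0},{"x":-120,"y":-15,"z":0,"wx":0,"wy":0,"wz":0},{"x":-155,"y":-20,"z":0,"wx":0,"wy":0,"wz":0},{"x":-155,"y":-20,"z":0,"wx":0,"wy":0,"wz":0},{"x":-155,"y":-20,"z":0,"wx":0,"wy":0,"wz":0},{"x":-155,"y":-20,"z":0,"wx":0,"wy":0,"wz":0}]'
python3 - <<'E'
from h import *
shot('wrist','wc'); shot('top','top3'); go(.43,-.5,.25,90)
L=[cv2.imread(f'pics/{n}.png') for n in ('wa','wb','wc')]+[cv2.resize(cv2.imread('pics/top3.png')[140:305,160:380],(560,420))]
L=[cv2.resize(i,(400,300),interpolation=cv2.INTER_AREA) for i in L]
cv2.imwrite('pics/m6.png',np.vstack([np.hstack(L[:2]),np.hstack(L[2:])]))
E
```

```text
time: 23.12
tcp_pos: [0.4605, -0.1998, 0.2505]
orientation: [3.139, -0.001, 1.572]
wrist_force: [0.0, -0.3, -0.1]
opening: 0.691
grasp_force: 0.0
shift [-145.1  -10.9    0.2] turn [0.06 0.04 0.07] | at [ 0.4607 -0.1999  0.2501] [1.7994e+02 4.0000e-02 9.0070e+01] t 23.2
time: 23.75
tcp_pos: [0.4505, -0.3446, 0.2486]
orientation: [-3.138, 0.001, 1.572]
wrist_force: [-0.4, -0.2, -0.1]
opening: 0.688
grasp_force: 0.0
shift [-156.1  -21.3   -1.1] turn [-0.12  0.02  0.17] | at [ 0.4509 -0.3438  0.2488] [-1.7988e+02  2.0000e-02  9.0170e+01] t 23.8
time: 24.38
tcp_pos: [0.4314, -0.4984, 0.2492]
orientation: [3.141, -0.002, 1.574]
wrist_force: [0.1, 1.4, 0.6]
opening: 0.687
grasp_force: 0.0
shift [-2.5 -2.3 -0.5] turn [ 0.08 -0.09  0.3 ] | at [ 0.4323 -0.4975  0.2495] [ 1.7992e+02 -9.0000e-02  9.0300e+01] t 24.5
```

View pics/m6.png

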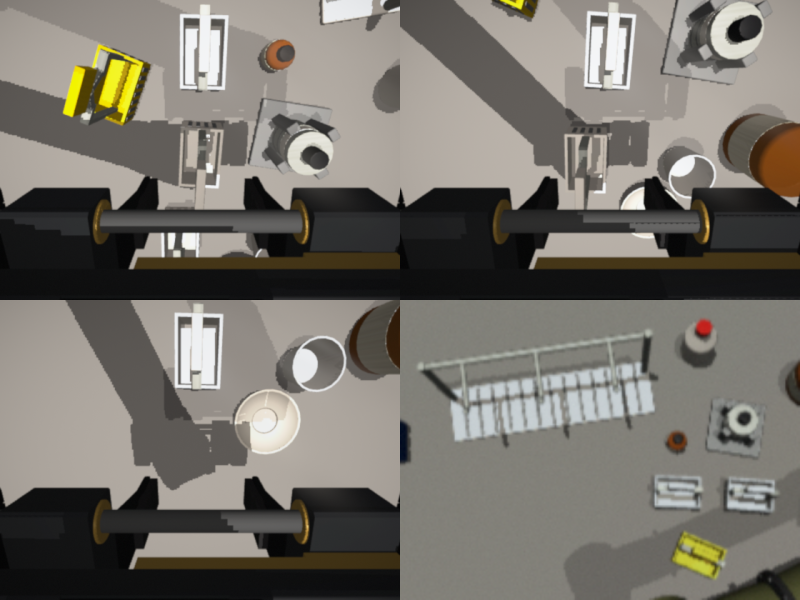

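The montage (wrist views of A, B and C, then the top view) shows the stack complete in the block, knob up. White basket boxes are centred at (203,51) for A, (210,51) for B and (198,51) for C within their panels, all near 0° yaw. The yellow one stays out of it.

```bash
python3 - <<'E'
from h import *
for n,u,v in [('wa',203.5,51.5),('wb',210,51),('wc',198.5,51.5)]:
    print(n,px(n,u*1.4,v*1.4,.055).round(4))
P=lambda u,v,z: px('top3',160+u/1.818,140+v/1.818,z)
l,r=P(420,67,.256),P(648,33,.256); print(l,r,(l+r)/2,np.hypot(*(l-r)[:2]))
m=((l+r)/2)[:2]; d=(l-r)[:2]; d/=np.hypot(*d); yaw=np.arctan2(-d[0],d[1]); print('yaw',np.degrees(yaw))
x=np.array([d[1],-d[0]])
for k,t in zip((-.13,0,.13),('h0','h1','h2')): print(t,m-x*.05+d*k, 'tip',m-x*.095+d*k,proj('top3',[*(m-x*.095+d*k),.2715]))
c=px('wc',198.5*1.4,51.5*1.4,.055); go(c[0],c[1],.137,90)
E
```

```text
wa [ 0.465  -0.0949  0.055 ]
wb [ 0.4622 -0.2398  0.055 ]
wc [ 0.4288 -0.3936  0.055 ]
[ 0.66170395 -0.32733947  0.256     ] [ 0.72689403 -0.72519248  0.256     ] [ 0.69429899 -0.52626597  0.256     ] 0.40315848490484973
yaw 9.305490677634646
h0 [ 0.66597777 -0.66264012] tip [ 0.62156996 -0.66991655] (np.float64(504.5343216220243), np.float64(189.21148072420272))
h1 [ 0.64495698 -0.53435089] tip [ 0.60054917 -0.54162732] (np.float64(463.1005174980739), np.float64(195.43707820858685))
h2 [ 0.62393618 -0.40606166] tip [ 0.57952837 -0.41333809] (np.float64(421.5338660026291), np.float64(201.6826365505188))
shift [103.7  -3.  112.7] turn [ 0.08 -0.09  0.3 ] | at [ 0.4323 -0.4975  0.2495] [ 1.7992e+02 -9.0000e-02  9.0300e+01] t 24.5
```

```bash
python3 - <<'E'
from h import *
P=lambda u,v,z: px('top3',160+u/1.818,140+v/1.818,z)
l,r=P(20,67,.256),P(248,33,.256); print(l,r,(l+r)/2,np.hypot(*(l-r)[:2]))
m=((l+r)/2)[:2]; d=(l-r)[:2]; d/=np.hypot(*d); yaw=np.arctan2(-d[0],d[1]); print('yaw',np.degrees(yaw))
x=np.array([d[1],-d[0]])
for k,t,q in zip((-.13,0,.13),('h0','h1','h2'),((215,85),(141,100),(65,105))): print(t,m-x*.05+d*k, 'tip',m-x*.095+d*k, P(*q,.2715))
for n,z in (('w2',.01),): print(proj(n,[*(m-x*.095+d*.13),.27]))
E
```

```text
[0.6546341  0.36793391 0.256     ] [ 0.72022979 -0.02921246  0.256     ] [0.68743195 0.16936072 0.256     ] 0.40252706132364435
yaw 9.378730218140745
h0 [0.65928507 0.03295048] tip [0.6148866 0.0256173] [0.62204755 0.02720809 0.2715    ]
h1 [0.63810031 0.16121274] tip [0.59370184 0.15387955] [0.59445324 0.15293139 0.2715    ]
h2 [0.61691555 0.28947499] tip [0.57251708 0.2821418 ] [0.58433883 0.28228945 0.2715    ]
(np.float64(807.1468634136027), np.float64(283.7476472589542))
```

```bash
python3 -m handwheel '[{"x":40,"y":-1,"z":0,"wx":0,"wy":0,"wz":0},{"x":80,"y":-2,"z":0,"wx":0,"wy":0,"wz":0},{"x":104,"y":-3,"z":15,"wx":0,"wy":0,"wz":0},{"x":104,"y":-3,"z":40,"wx":0,"wy":0,"wz":0},{"x":104,"y":-3,"z":65,"wx":0,"wy":0,"wz":0},{"x":104,"y":-3,"z":88,"wx":0,"wy":0,"wz":0},{"x":104,"y":-3,"z":102,"wx":0,"wy":0,"wz":0},{"x":104,"y":-3,"z":110,"wx":0,"wy":0,"wz":0},{"x":104,"y":-3,"z":111,"wx":0,"wy":0,"wz":0},{"x":104,"y":-3,"z":111,"wx":0,"wy":0,"wz":0}]' 60 30
python3 -m handwheel '[{"x":0,"y":0,"z":0,"wx":0,"wy":0,"wz":0},{"x":0,"y":0,"z":0,"wx":0,"wy":0,"wz":0},{"x":0,"y":0,"z":0,"wx":0,"wy":0,"wz":0},{"x":0,"y":0,"z":0,"wx":0,"wy":0,"wz":0},{"x":0,"y":0,"z":0,"wx":0,"wy":0,"wz":0},{"x":0,"y":0,"z":0,"wx":0,"wy":0,"wz":0},{"x":0,"y":0,"z":0,"wx":0,"wy":0,"wz":0},{"x":0,"y":0,"z":0,"wx":0,"wy":0,"wz":0}]' 0 30
```

```text
time: 25.32
tcp_pos: [0.4273, -0.3959, 0.139]
orientation: [3.141, 0.0, 1.572]
wrist_force: [-0.1, -0.0, -0.3]
opening: 0.691
grasp_force: 0.0
time: 25.98
tcp_pos: [0.4268, -0.396, 0.1385]
orientation: [3.142, -0.0, 1.572]
wrist_force: [0.6, 0.5, -0.2]
opening: 0.169
grasp_force: 0.0
```

```bash
python3 -m handwheel '[{"x":0,"y":0,"z":0,"wx":0,"wy":0,"wz":0},{"x":0,"y":0,"z":0,"wx":0,"wy":0,"wz":0},{"x":0,"y":0,"z":0,"wx":0,"wy":0,"wz":0},{"x":0,"y":0,"z":0,"wx":0,"wy":0,"wz":0}]'; python3 -c "
from h import *
go(.56,.04,.33,99.3)"
```

```text
time: 26.32
tcp_pos: [0.4268, -0.396, 0.1385]
orientation: [-3.142, -0.0, 1.572]
wrist_force: [0.7, 0.4, -0.1]
opening: 0.115
grasp_force: 29.9
shift [ 435.9  133.6 -191.5] turn [-0.   -0.01 -9.25] | at [ 0.4268 -0.396   0.1385] [-1.800e+02 -1.000e-02  9.005e+01] t 26.3
```

```bash
python3 -m handwheel '[{"x":0,"y":0,"z":-10,"wx":0,"wy":0,"wz":0},{"x":0,"y":0,"z":-35,"wx":0,"wy":0,"wz":0},{"x":0,"y":0,"z":-65,"wx":0,"wy":0,"wz":0},{"x":0,"y":0,"z":-95,"wx":0,"wy":0,"wz":0},{"x":0,"y":0,"z":-125,"wx":0,"wy":0,"wz":0},{"x":0,"y":0,"z":-155,"wx":0,"wy":0,"wz":0},{"x":0,"y":2,"z":-180,"wx":0,"wy":0,"wz":0},{"x":5,"y":5,"z":-195,"wx":0,"wy":0,"wz":0},{"x":20,"y":10,"z":-202,"wx":0,"wy":0,"wz":-1},{"x":42,"y":18,"z":-202,"wx":0,"wy":0,"wz":-2},{"x":68,"y":28,"z":-202,"wx":0,"wy":0,"wz":-3},{"x":98,"y":38,"z":-202,"wx":0,"wy":0,"wz":-4},{"x":130,"y":48,"z":-202,"wx":0,"wy":0,"wz":-5},{"x":163,"y":60,"z":-202,"wx":0,"wy":0,"wz":-6},{"x":196,"y":72,"z":-202,"wx":0,"wy":0,"wz":-7},{"x":229,"y":84,"z":-202,"wx":0,"wy":0,"wz":-8},{"x":262,"y":96,"z":-202,"wx":0,"wy":0,"wz":-9.2},{"x":295,"y":108,"z":-202,"wx":0,"wy":0,"wz":-9.2},{"x":325,"y":118,"z":-202,"wx":0,"wy":0,"wz":-9.2},{"x":352,"y":126,"z":-202,"wx":0,"wy":0,"wz":-9.2}]'
python3 -c "
from h import *
go(.5652,.0175,.3035,99.3)"
```

```text
time: 27.98
tcp_pos: [0.5528, -0.0416, 0.3409]
orientation: [3.141, -0.001, 1.733]
wrist_force: [0.5, 0.2, -2.6]
opening: 0.115
grasp_force: 29.9
shift [56.3 21.8 37.4] turn [ 0.01 -0.04  0.02] | at [ 0.5528 -0.0416  0.3409] [ 1.7999e+02 -4.0000e-02  9.9320e+01] t 28.0
```

```bash
python3 -m handwheel '[{"x":22,"y":8,"z":5,"wx":0,"wy":0,"wz":0},{"x":42,"y":16,"z":15,"wx":0,"wy":0,"wz":0},{"x":54,"y":20,"z":27,"wx":0,"wy":0,"wz":0},{"x":57,"y":22,"z":35,"wx":0,"wy":0,"wz":0},{"x":57,"y":22,"z":37.5,"wx":0,"wy":0,"wz":0},{"x":57,"y":22,"z":37.5,"wx":0,"wy":0,"wz":0},{"x":57,"y":22,"z":37.5,"wx":0,"wy":0,"wz":0},{"x":57,"y":22,"z":37.5,"wx":0,"wy":0,"wz":0}]'
python3 - <<'E'
from h import *
shot('wrist','wh'); shot('side','sh'); shot('top','th'); go(.659,.033,.3035,99.3)
s=cv2.imread('pics/sh.png')[130:330,170:370]
L=[cv2.resize(s,(400,400),interpolation=cv2.INTER_CUBIC),cv2.resize(cv2.imread('pics/wh.png'),(400,300))]
L[1]=cv2.copyMakeBorder(L[1],0,100,0,0,cv2.BORDER_CONSTANT)
cv2.imwrite('pics/m7.png',np.hstack(L))
E
```

```text
time: 28.65
tcp_pos: [0.5652, 0.0138, 0.3039]
orientation: [3.14, 0.0, 1.729]
wrist_force: [-0.2, -0.1, -1.7]
opening: 0.112
grasp_force: 29.9
shift [ 2.9 95.4  0.3] turn [ 0.07 -0.01 -0.13] | at [0.5652 0.0149 0.3037] [ 1.7993e+02 -1.0000e-02  9.9170e+01] t 28.8
```

View pics/m7.png

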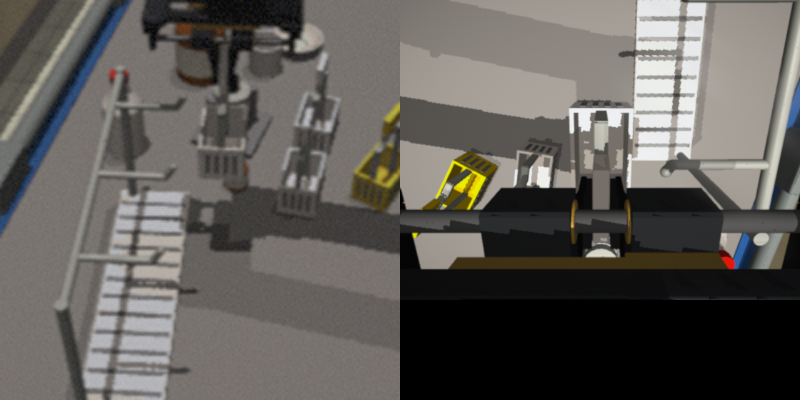

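```bash
python3 - <<'E'
from h import *
for n,p in (('h0 tip',(.615,.0256,.2715)),('h1 tip',(.594,.154,.2715)),('h0 rail',(.708,.041,.25)),('h1rail',(.687,.169,.25)),('railR',(.7202,-.029,.25))): print(n,proj('wh',p))
f=pickle.load(open('pics/wh.pkl','rb')); print(f['origin'],manip.sense()['tcp_pos'])
for v in (232,236): print(px('wh',380,v,.262), px('wh',500,230,.2545))
E
```

```text
h0 tip (np.float64(371.6337688842262), np.float64(240.01623311921426))
h1 tip (np.float64(391.10399435573436), np.float64(-26.0291050159461))
h0 rail (np.float64(515.4004893025057), np.float64(226.098766999649))
h1rail (np.float64(561.7336206362063), np.float64(-11.988011865776599))
railR (np.float64(497.14151194548134), np.float64(325.28319234922833))
[0.55292388 0.09061825 0.45765921] [0.56524068 0.01488652 0.30372896]
[0.62185889 0.02796086 0.262     ] [0.69624871 0.03820732 0.2545    ]
[0.62244844 0.02552012 0.262     ] [0.69624871 0.03820732 0.2545    ]
```

Side and wrist views: basket C is held upright in line with hook0, whose tip is at about (378,235) in the wrist frame, where the projection predicts it. Sliding it on.

```bash
python3 -m handwheel '[{"x":3,"y":10,"z":0,"wx":0,"wy":0,"wz":0},{"x":3,"y":25,"z":0,"wx":0,"wy":0,"wz":0},{"x":3,"y":40,"z":0,"wx":0,"wy":0,"wz":0},{"x":3,"y":55,"z":0,"wx":0,"wy":0,"wz":0},{"x":3,"y":70,"z":0,"wx":0,"wy":0,"wz":0},{"x":3,"y":85,"z":0,"wx":0,"wy":0,"wz":0},{"x":3,"y":95,"z":0,"wx":0,"wy":0,"wz":0},{"x":3,"y":95,"z":0,"wx":0,"wy":0,"wz":0},{"x":3,"y":95,"z":0,"wx":0,"wy":0,"wz":0},{"x":3,"y":95,"z":6,"wx":0,"wy":0,"wz":0},{"x":3,"y":95,"z":13,"wx":0,"wy":0,"wz":0},{"x":3,"y":95,"z":20,"wx":0,"wy":0,"wz":0},{"x":3,"y":95,"z":26,"wx":0,"wy":0,"wz":0},{"x":3,"y":95,"z":30,"wx":0,"wy":0,"wz":0},{"x":3,"y":95,"z":32,"wx":0,"wy":0,"wz":0},{"x":3,"y":95,"z":32,"wx":0,"wy":0,"wz":0},{"x":3,"y":95,"z":32,"wx":0,"wy":0,"wz":0}]'
python3 -m handwheel '[{"x":0,"y":0,"z":1,"wx":0,"wy":0,"wz":0},{"x":0,"y":0,"z":2,"wx":0,"wy":0,"wz":0},{"x":0,"y":0,"z":2,"wx":0,"wy":0,"wz":0},{"x":0,"y":0,"z":2,"wx":0,"wy":0,"wz":0}]'
```

```text
time: 30.22
tcp_pos: [0.6586, 0.0329, 0.2724]
orientation: [3.14, 0.001, 1.731]
wrist_force: [-1.4, -2.1, 4.9]
opening: 0.111
grasp_force: 29.9
time: 30.55
tcp_pos: [0.6589, 0.0326, 0.2719]
orientation: [3.138, 0.001, 1.731]
wrist_force: [-2.7, -2.1, 11.6]
opening: 0.113
grasp_force: 29.9
```

```bash
python3 -m handwheel '[{"x":-1,"y":0,"z":-2,"wx":0,"wy":0,"wz":0},{"x":-3,"y":0,"z":-2,"wx":0,"wy":0,"wz":0},{"x":-3,"y":0,"z":-1,"wx":0,"wy":0,"wz":0},{"x":-3,"y":0,"z":0,"wx":0,"wy":0,"wz":0},{"x":-3,"y":0,"z":0,"wx":0,"wy":0,"wz":0},{"x":-3,"y":0,"z":0,"wx":0,"wy":0,"wz":0}]'
```

```text
time: 31.05
tcp_pos: [0.6594, 0.0304, 0.2702]
orientation: [3.14, 0.001, 1.732]
wrist_force: [-1.1, -1.2, 7.4]
opening: 0.112
grasp_force: 29.9
```

```bash
python3 -m handwheel '[{"x":0,"y":0,"z":-1,"wx":0,"wy":0,"wz":0},{"x":0,"y":0,"z":-1,"wx":0,"wy":0,"wz":0},{"x":0,"y":0,"z":-1,"wx":0,"wy":0,"wz":0}]'
python3 -m handwheel '[{"x":0,"y":0,"z":0,"wx":0,"wy":0,"wz":0},{"x":0,"y":0,"z":0,"wx":0,"wy":0,"wz":0},{"x":0,"y":0,"z":0,"wx":0,"wy":0,"wz":0},{"x":0,"y":0,"z":0,"wx":0,"wy":0,"wz":0},{"x":0,"y":0,"z":0,"wx":0,"wy":0,"wz":0},{"x":0,"y":0,"z":-5,"wx":0,"wy":0,"wz":0},{"x":0,"y":0,"z":-15,"wx":0,"wy":0,"wz":0},{"x":0,"y":0,"z":-30,"wx":0,"wy":0,"wz":0},{"x":0,"y":0,"z":-50,"wx":0,"wy":0,"wz":0},{"x":0,"y":0,"z":-70,"wx":0,"wy":0,"wz":0},{"x":0,"y":0,"z":-70,"wx":0,"wy":0,"wz":0}]' 35
python3 -c "
from h import *
shot('side','s8');shot('top','t8');go(.462,-.24,.139,90)"
```

```text
time: 31.3
tcp_pos: [0.6593, 0.0305, 0.2703]
orientation: [3.14, 0.001, 1.732]
wrist_force: [0.7, -2.8, 3.0]
opening: 0.117
grasp_force: 29.9
time: 32.22
tcp_pos: [0.6605, 0.0306, 0.3456]
orientation: [3.134, 0.001, 1.732]
wrist_force: [-0.2, 0.1, 0.9]
opening: 0.403
grasp_force: 0.0
shift [-235.6 -238.8  202.1] turn [ 0.15 -0.    9.24] | at [0.6594 0.0308 0.3417] [1.7985e+02 1.0000e-02 9.9240e+01] t 32.3
```

```bash
python3 -m handwheel '[{"x":0,"y":-25,"z":0,"wx":0,"wy":0,"wz":0},{"x":-10,"y":-60,"z":0,"wx":0,"wy":0,"wz":2},{"x":-40,"y":-85,"z":0,"wx":0,"wy":0,"wz":4},{"x":-75,"y":-105,"z":5,"wx":0,"wy":0,"wz":6},{"x":-110,"y":-125,"z":15,"wx":0,"wy":0,"wz":9.2},{"x":-145,"y":-145,"z":25,"wx":0,"wy":0,"wz":9.2},{"x":-180,"y":-165,"z":38,"wx":0,"wy":0,"wz":9.2},{"x":-215,"y":-185,"z":50,"wx":0,"wy":0,"wz":9.2},{"x":-250,"y":-208,"z":65,"wx":0,"wy":0,"wz":9.2},{"x":-285,"y":-230,"z":78,"wx":0,"wy":0,"wz":9.2},{"x":-315,"y":-250,"z":88,"wx":0,"wy":0,"wz":9.2},{"x":-337,"y":-266.5,"z":93,"wx":0,"wy":0,"wz":9.2},{"x":-337,"y":-266.5,"z":93,"wx":0,"wy":0,"wz":9.2},{"x":-337,"y":-266.5,"z":93,"wx":0,"wy":0,"wz":9.2},{"x":-337,"y":-266.5,"z":93,"wx":0,"wy":0,"wz":9.2},{"x":-337,"y":-266.5,"z":93,"wx":0,"wy":0,"wz":9.2},{"x":-337,"y":-266.5,"z":93,"wx":0,"wy":0,"wz":9.2}]' 60
cat >> h.py <<'E'
def track(old,new,u0,v0,u1,v1):
    a=cv2.imread(f'pics/{old}.png',0)[v0:v1,u0:u1]; b=cv2.imread(f'pics/{new}.png',0)
    r=cv2.matchTemplate(b,a,cv2.TM_CCOEFF_NORMED); _,s,_,p=cv2.minMaxLoc(r); print('match',new,round(s,3),'moved',p[0]-u0,p[1]-v0)
    return p[0]-u0,p[1]-v0
E
python3 - <<'E'
from h import *
shot('wrist','wb2');shot('side','s9');shot('top','t9')
du,dv=track('wb','wb2',245,5,345,135)
c=px('wb2',294+du-2,71.5+dv,.055); print(c); go(c[0],c[1],.139,90)
track('side0','s9',280,200,330,245); track('side0','s9',265,168,310,210)
E
```

```text
time: 33.73
tcp_pos: [0.4512, -0.3427, 0.247]
orientation: [3.141, -0.001, 1.575]
wrist_force: [-0.8, 0.6, -0.1]
opening: 0.687
grasp_force: 0.0
match wb2 0.986 moved -1 2
[ 0.46045056 -0.2394742   0.055     ]
shift [103.8   9.9 108.2] turn [ 0.02 -0.01  0.17] | at [ 0.4508 -0.3434  0.2472] [ 1.7998e+02 -1.0000e-02  9.0170e+01] t 33.9
match s9 0.986 moved 0 0
match s9 0.633 moved 0 0
```

```bash
python3 -m handwheel '[{"x":40,"y":4,"z":0,"wx":0,"wy":0,"wz":0},{"x":80,"y":8,"z":0,"wx":0,"wy":0,"wz":0},{"x":106,"y":10,"z":12,"wx":0,"wy":0,"wz":0},{"x":106,"y":10,"z":37,"wx":0,"wy":0,"wz":0},{"x":106,"y":10,"z":62,"wx":0,"wy":0,"wz":0},{"x":106,"y":10,"z":85,"wx":0,"wy":0,"wz":0},{"x":106,"y":10,"z":99,"wx":0,"wy":0,"wz":0},{"x":106,"y":10,"z":107,"wx":0,"wy":0,"wz":0},{"x":106,"y":10,"z":108,"wx":0,"wy":0,"wz":0},{"x":106,"y":10,"z":108,"wx":0,"wy":0,"wz":0}]' 50 30
python3 -m handwheel '[{"x":0,"y":0,"z":0,"wx":0,"wy":0,"wz":0},{"x":0,"y":0,"z":0,"wx":0,"wy":0,"wz":0},{"x":0,"y":0,"z":0,"wx":0,"wy":0,"wz":0},{"x":0,"y":0,"z":0,"wx":0,"wy":0,"wz":0},{"x":0,"y":0,"z":0,"wx":0,"wy":0,"wz":0},{"x":0,"y":0,"z":0,"wx":0,"wy":0,"wz":0},{"x":0,"y":0,"z":0,"wx":0,"wy":0,"wz":0},{"x":0,"y":0,"z":0,"wx":0,"wy":0,"wz":0},{"x":0,"y":0,"z":0,"wx":0,"wy":0,"wz":0},{"x":0,"y":0,"z":0,"wx":0,"wy":0,"wz":0},{"x":0,"y":0,"z":0,"wx":0,"wy":0,"wz":0}]' 0 30
python3 -c "
from h import *
go(.638-.0938,.161-.0155,.3405,99.3)"
```

```text
time: 34.72
tcp_pos: [0.4601, -0.2384, 0.1393]
orientation: [-3.142, 0.0, 1.572]
wrist_force: [1.3, -0.7, 0.9]
opening: 0.581
grasp_force: 0.0
time: 35.63
tcp_pos: [0.46, -0.2384, 0.1391]
orientation: [3.141, 0.0, 1.572]
wrist_force: [-0.1, -1.3, 0.3]
opening: 0.116
grasp_force: 29.9
shift [ 383.8   84.6 -201.4] turn [ 0.02  0.01 -9.25] | at [ 0.46   -0.2384  0.1391] [1.7998e+02 1.0000e-02 9.0050e+01] t 35.6
```

```bash
python3 -m handwheel '[{"x":0,"y":0,"z":-10,"wx":0,"wy":0,"wz":0},{"x":0,"y":0,"z":-35,"wx":0,"wy":0,"wz":0},{"x":0,"y":0,"z":-65,"wx":0,"wy":0,"wz":0},{"x":0,"y":0,"z":-95,"wx":0,"wy":0,"wz":0},{"x":0,"y":0,"z":-125,"wx":0,"wy":0,"wz":0},{"x":0,"y":0,"z":-155,"wx":0,"wy":0,"wz":0},{"x":0,"y":2,"z":-180,"wx":0,"wy":0,"wz":0},{"x":5,"y":5,"z":-195,"wx":0,"wy":0,"wz":0},{"x":20,"y":8,"z":-201,"wx":0,"wy":0,"wz":-1},{"x":42,"y":13,"z":-201,"wx":0,"wy":0,"wz":-2},{"x":68,"y":18,"z":-201,"wx":0,"wy":0,"wz":-3},{"x":98,"y":24,"z":-201,"wx":0,"wy":0,"wz":-4},{"x":130,"y":30,"z":-201,"wx":0,"wy":0,"wz":-5},{"x":163,"y":37,"z":-201,"wx":0,"wy":0,"wz":-6},{"x":196,"y":44,"z":-201,"wx":0,"wy":0,"wz":-7},{"x":229,"y":51,"z":-201,"wx":0,"wy":0,"wz":-8},{"x":262,"y":58,"z":-201,"wx":0,"wy":0,"wz":-9.2},{"x":295,"y":65,"z":-201,"wx":0,"wy":0,"wz":-9.2},{"x":325,"y":72,"z":-201,"wx":0,"wy":0,"wz":-9.2},{"x":352,"y":79,"z":-201,"wx":0,"wy":0,"wz":-9.2}]'
python3 -m handwheel '[{"x":17,"y":0,"z":5,"wx":0,"wy":0,"wz":0},{"x":27,"y":0,"z":15,"wx":0,"wy":0,"wz":0},{"x":31,"y":0,"z":27,"wx":0,"wy":0,"wz":0},{"x":31,"y":0,"z":35,"wx":0,"wy":0,"wz":0},{"x":31,"y":0,"z":36,"wx":0,"wy":0,"wz":0},{"x":31,"y":0,"z":36,"wx":0,"wy":0,"wz":0},{"x":31,"y":0,"z":36,"wx":0,"wy":0,"wz":0},{"x":31,"y":0,"z":36,"wx":0,"wy":0,"wz":0}]'
python3 -c "
from h import *
go(.638,.160,.3045,99.3)"
```

```text
time: 37.3
tcp_pos: [0.5382, 0.116, 0.3403]
orientation: [-3.141, -0.0, 1.734]
wrist_force: [1.1, -0.6, -1.7]
opening: 0.114
grasp_force: 29.9
time: 37.97
tcp_pos: [0.534, 0.1432, 0.3048]
orientation: [3.14, -0.0, 1.73]
wrist_force: [-0.3, -0.4, -1.3]
opening: 0.113
grasp_force: 29.9
shift [1.000e-01 1.053e+02 5.000e-01] turn [ 0.07 -0.03 -0.16] | at [0.534  0.1432 0.3048] [ 1.7993e+02 -3.0000e-02  9.9140e+01] t 38.0
```

```bash
python3 -m handwheel '[{"x":0,"y":10,"z":0,"wx":0,"wy":0,"wz":0},{"x":0,"y":25,"z":0,"wx":0,"wy":0,"wz":0},{"x":0,"y":42,"z":0,"wx":0,"wy":0,"wz":0},{"x":0,"y":60,"z":0,"wx":0,"wy":0,"wz":0},{"x":0,"y":77,"z":0,"wx":0,"wy":0,"wz":0},{"x":0,"y":92,"z":0,"wx":0,"wy":0,"wz":0},{"x":0,"y":105,"z":0,"wx":0,"wy":0,"wz":0},{"x":0,"y":105,"z":0,"wx":0,"wy":0,"wz":0},{"x":0,"y":105,"z":0,"wx":0,"wy":0,"wz":0},{"x":0,"y":105,"z":6,"wx":0,"wy":0,"wz":0},{"x":0,"y":105,"z":13,"wx":0,"wy":0,"wz":0},{"x":0,"y":105,"z":20,"wx":0,"wy":0,"wz":0},{"x":0,"y":105,"z":26,"wx":0,"wy":0,"wz":0},{"x":0,"y":105,"z":30,"wx":0,"wy":0,"wz":0},{"x":0,"y":105,"z":32,"wx":0,"wy":0,"wz":0},{"x":0,"y":105,"z":32,"wx":0,"wy":0,"wz":0},{"x":0,"y":105,"z":32,"wx":0,"wy":0,"wz":0}]'
python3 -m handwheel '[{"x":0,"y":0,"z":1,"wx":0,"wy":0,"wz":0},{"x":0,"y":0,"z":2,"wx":0,"wy":0,"wz":0},{"x":0,"y":0,"z":2,"wx":0,"wy":0,"wz":0},{"x":0,"y":0,"z":2,"wx":0,"wy":0,"wz":0}]'
```

```text
time: 39.38
tcp_pos: [0.6372, 0.1613, 0.2721]
orientation: [3.141, -0.0, 1.732]
wrist_force: [-0.8, 0.0, -1.1]
opening: 0.111
grasp_force: 29.9
time: 39.72
tcp_pos: [0.6373, 0.1612, 0.2703]
orientation: [3.141, 0.0, 1.732]
wrist_force: [0.2, -1.2, -1.2]
opening: 0.11
grasp_force: 29.9
```

Nicely centred. I'll go down another 1.5 mm to find contact, then release.

```bash
python3 -m handwheel '[{"x":0,"y":0,"z":0.7,"wx":0,"wy":0,"wz":0},{"x":0,"y":0,"z":1.4,"wx":0,"wy":0,"wz":0},{"x":0,"y":0,"z":1.4,"wx":0,"wy":0,"wz":0},{"x":0,"y":0,"z":1.4,"wx":0,"wy":0,"wz":0}]'
python3 -m handwheel '[{"x":0,"y":0,"z":0,"wx":0,"wy":0,"wz":0},{"x":0,"y":0,"z":0,"wx":0,"wy":0,"wz":0},{"x":0,"y":0,"z":0,"wx":0,"wy":0,"wz":0},{"x":0,"y":0,"z":0,"wx":0,"wy":0,"wz":0},{"x":0,"y":0,"z":0,"wx":0,"wy":0,"wz":0},{"x":0,"y":0,"z":-5,"wx":0,"wy":0,"wz":0},{"x":0,"y":0,"z":-15,"wx":0,"wy":0,"wz":0},{"x":0,"y":0,"z":-30,"wx":0,"wy":0,"wz":0},{"x":0,"y":0,"z":-50,"wx":0,"wy":0,"wz":0},{"x":0,"y":0,"z":-70,"wx":0,"wy":0,"wz":0},{"x":0,"y":0,"z":-70,"wx":0,"wy":0,"wz":0}]' 35
python3 -c "
from h import *
shot('side','s10');shot('top','t10');go(.4607,-.1999,.2501,90)"
```

```text
time: 40.05
tcp_pos: [0.6375, 0.161, 0.2698]
orientation: [3.14, -0.0, 1.732]
wrist_force: [-1.6, -1.0, 5.2]
opening: 0.113
grasp_force: 29.9
time: 40.97
tcp_pos: [0.639, 0.1611, 0.3442]
orientation: [3.134, -0.001, 1.732]
wrist_force: [-0.4, 0.2, 1.7]
opening: 0.402
grasp_force: 0.0
shift [-327.9 -233.    89.3] turn [ 0.15 -0.03  9.24] | at [0.6378 0.1611 0.3402] [ 1.7985e+02 -2.0000e-02  9.9240e+01] t 41.1
```

```bash
python3 -m handwheel '[{"x":0,"y":-25,"z":0,"wx":0,"wy":0,"wz":0},{"x":-10,"y":-60,"z":0,"wx":0,"wy":0,"wz":2},{"x":-40,"y":-85,"z":0,"wx":0,"wy":0,"wz":4},{"x":-75,"y":-105,"z":5,"wx":0,"wy":0,"wz":6},{"x":-110,"y":-125,"z":15,"wx":0,"wy":0,"wz":9.2},{"x":-145,"y":-142,"z":25,"wx":0,"wy":0,"wz":9.2},{"x":-180,"y":-160,"z":38,"wx":0,"wy":0,"wz":9.2},{"x":-215,"y":-177,"z":50,"wx":0,"wy":0,"wz":9.2},{"x":-250,"y":-195,"z":65,"wx":0,"wy":0,"wz":9.2},{"x":-282,"y":-213,"z":78,"wx":0,"wy":0,"wz":9.2},{"x":-312,"y":-226,"z":86,"wx":0,"wy":0,"wz":9.2},{"x":-328,"y":-233,"z":89,"wx":0,"wy":0,"wz":9.2},{"x":-328,"y":-233,"z":89,"wx":0,"wy":0,"wz":9.2},{"x":-328,"y":-233,"z":89,"wx":0,"wy":0,"wz":9.2},{"x":-328,"y":-233,"z":89,"wx":0,"wy":0,"wz":9.2},{"x":-328,"y":-233,"z":89,"wx":0,"wy":0,"wz":9.2}]' 50
python3 - <<'E'
from h import *
shot('wrist','wa2');shot('side','s11');shot('top','t11')
du,dv=track('wa','wa2',240,5,330,135)
c=px('wa2',284+du,71.5+dv,.055); print(c); go(c[0],c[1]+.0015,.139,90)
E
```

```text
time: 42.4
tcp_pos: [0.4606, -0.1982, 0.2496]
orientation: [-3.141, -0.0, 1.575]
wrist_force: [1.2, 0.4, -0.0]
opening: 0.571
grasp_force: 0.0
match wa2 0.985 moved 1 1
[ 0.46432693 -0.09398639  0.055     ]
shift [106.3   4.1 110.7] turn [0.01 0.01 0.19] | at [ 0.4605 -0.1988  0.2497] [1.7999e+02 1.0000e-02 9.0190e+01] t 42.5
```

```bash
python3 -m handwheel '[{"x":40,"y":1,"z":0,"wx":0,"wy":0,"wz":0},{"x":80,"y":3,"z":0,"wx":0,"wy":0,"wz":0},{"x":106,"y":4,"z":14,"wx":0,"wy":0,"wz":0},{"x":106,"y":4,"z":39,"wx":0,"wy":0,"wz":0},{"x":106,"y":4,"z":64,"wx":0,"wy":0,"wz":0},{"x":106,"y":4,"z":87,"wx":0,"wy":0,"wz":0},{"x":106,"y":4,"z":101,"wx":0,"wy":0,"wz":0},{"x":106,"y":4,"z":109,"wx":0,"wy":0,"wz":0},{"x":106,"y":4,"z":110.5,"wx":0,"wy":0,"wz":0},{"x":106,"y":4,"z":110.5,"wx":0,"wy":0,"wz":0}]' 50 30
python3 -m handwheel '[{"x":0,"y":0,"z":0,"wx":0,"wy":0,"wz":0},{"x":0,"y":0,"z":0,"wx":0,"wy":0,"wz":0},{"x":0,"y":0,"z":0,"wx":0,"wy":0,"wz":0},{"x":0,"y":0,"z":0,"wx":0,"wy":0,"wz":0},{"x":0,"y":0,"z":0,"wx":0,"wy":0,"wz":0},{"x":0,"y":0,"z":0,"wx":0,"wy":0,"wz":0},{"x":0,"y":0,"z":0,"wx":0,"wy":0,"wz":0},{"x":0,"y":0,"z":0,"wx":0,"wy":0,"wz":0},{"x":0,"y":0,"z":0,"wx":0,"wy":0,"wz":0},{"x":0,"y":0,"z":0,"wx":0,"wy":0,"wz":0},{"x":0,"y":0,"z":0,"wx":0,"wy":0,"wz":0}]' 0 30
python3 -c "
from h import *
go(.617-.0988,.289-.0163,.3405,99.3)"
```

```text
time: 43.38
tcp_pos: [0.464, -0.0938, 0.1393]
orientation: [-3.141, 0.0, 1.572]
wrist_force: [-0.3, 0.6, 0.1]
opening: 0.577
grasp_force: 0.0
time: 44.3
tcp_pos: [0.4639, -0.0939, 0.1392]
orientation: [3.142, -0.0, 1.572]
wrist_force: [-0.3, 0.7, 0.9]
opening: 0.111
grasp_force: 29.9
shift [ 366.6   54.6 -201.2] turn [ 0.   -0.   -9.25] | at [ 0.4639 -0.0939  0.1392] [180.    -0.    90.05] t 44.3
```

```bash
python3 -m handwheel '[{"x":0,"y":0,"z":-10,"wx":0,"wy":0,"wz":0},{"x":0,"y":0,"z":-35,"wx":0,"wy":0,"wz":0},{"x":0,"y":0,"z":-65,"wx":0,"wy":0,"wz":0},{"x":0,"y":0,"z":-95,"wx":0,"wy":0,"wz":0},{"x":0,"y":0,"z":-125,"wx":0,"wy":0,"wz":0},{"x":0,"y":0,"z":-155,"wx":0,"wy":0,"wz":0},{"x":2,"y":0,"z":-180,"wx":0,"wy":0,"wz":0},{"x":8,"y":0,"z":-195,"wx":0,"wy":0,"wz":0},{"x":22,"y":0,"z":-201,"wx":0,"wy":0,"wz":-1},{"x":42,"y":3,"z":-201,"wx":0,"wy":0,"wz":-2},{"x":68,"y":6,"z":-201,"wx":0,"wy":0,"wz":-3},{"x":98,"y":10,"z":-201,"wx":0,"wy":0,"wz":-4},{"x":130,"y":15,"z":-201,"wx":0,"wy":0,"wz":-5},{"x":163,"y":20,"z":-201,"wx":0,"wy":0,"wz":-6},{"x":196,"y":25,"z":-201,"wx":0,"wy":0,"wz":-7},{"x":229,"y":30,"z":-201,"wx":0,"wy":0,"wz":-8},{"x":262,"y":35,"z":-201,"wx":0,"wy":0,"wz":-9.2},{"x":294,"y":40,"z":-201,"wx":0,"wy":0,"wz":-9.2},{"x":322,"y":47,"z":-201,"wx":0,"wy":0,"wz":-9.2},{"x":345,"y":52,"z":-201,"wx":0,"wy":0,"wz":-9.2}]'
python3 -m handwheel '[{"x":14,"y":0,"z":5,"wx":0,"wy":0,"wz":0},{"x":20,"y":0,"z":15,"wx":0,"wy":0,"wz":0},{"x":21,"y":0,"z":27,"wx":0,"wy":0,"wz":0},{"x":21,"y":0,"z":35,"wx":0,"wy":0,"wz":0},{"x":21,"y":0,"z":36,"wx":0,"wy":0,"wz":0},{"x":21,"y":0,"z":36,"wx":0,"wy":0,"wz":0},{"x":21,"y":0,"z":36,"wx":0,"wy":0,"wz":0},{"x":21,"y":0,"z":36,"wx":0,"wy":0,"wz":0}]'
python3 -c "
from h import *
go(.617,.289,.3045,99.3)"
```

```text
time: 45.97
tcp_pos: [0.5136, 0.256, 0.3373]
orientation: [-3.138, 0.001, 1.738]
wrist_force: [-0.6, 1.1, -1.7]
opening: 0.115
grasp_force: 29.9
time: 46.63
tcp_pos: [0.5127, 0.271, 0.3051]
orientation: [3.14, -0.001, 1.731]
wrist_force: [-0.4, 0.0, -2.0]
opening: 0.113
grasp_force: 29.9
shift [  1.2 105.8   0.7] turn [ 0.08 -0.05 -0.13] | at [0.5127 0.271  0.3051] [ 1.7992e+02 -5.0000e-02  9.9170e+01] t 46.6
```

```bash
python3 -m handwheel '[{"x":1,"y":10,"z":0,"wx":0,"wy":0,"wz":0},{"x":1,"y":25,"z":0,"wx":0,"wy":0,"wz":0},{"x":1,"y":42,"z":0,"wx":0,"wy":0,"wz":0},{"x":1,"y":60,"z":0,"wx":0,"wy":0,"wz":0},{"x":1,"y":77,"z":0,"wx":0,"wy":0,"wz":0},{"x":1,"y":92,"z":0,"wx":0,"wy":0,"wz":0},{"x":1,"y":106,"z":0,"wx":0,"wy":0,"wz":0},{"x":1,"y":106,"z":0,"wx":0,"wy":0,"wz":0},{"x":1,"y":106,"z":0,"wx":0,"wy":0,"wz":0},{"x":1,"y":106,"z":6,"wx":0,"wy":0,"wz":0},{"x":1,"y":106,"z":13,"wx":0,"wy":0,"wz":0},{"x":1,"y":106,"z":20,"wx":0,"wy":0,"wz":0},{"x":1,"y":106,"z":26,"wx":0,"wy":0,"wz":0},{"x":1,"y":106,"z":30,"wx":0,"wy":0,"wz":0},{"x":1,"y":106,"z":32,"wx":0,"wy":0,"wz":0},{"x":1,"y":106,"z":32,"wx":0,"wy":0,"wz":0},{"x":1,"y":106,"z":32,"wx":0,"wy":0,"wz":0}]'
python3 -m handwheel '[{"x":0,"y":0,"z":1,"wx":0,"wy":0,"wz":0},{"x":0,"y":0,"z":2,"wx":0,"wy":0,"wz":0},{"x":0,"y":0,"z":2.5,"wx":0,"wy":0,"wz":0},{"x":0,"y":0,"z":2.5,"wx":0,"wy":0,"wz":0}]'
```

```text
time: 48.05
tcp_pos: [0.6166, 0.2899, 0.2723]
orientation: [3.141, -0.0, 1.732]
wrist_force: [-0.1, -0.1, -1.5]
opening: 0.115
grasp_force: 29.9
time: 48.38
tcp_pos: [0.6169, 0.2901, 0.2702]
orientation: [3.141, -0.001, 1.732]
wrist_force: [-0.5, 0.6, 0.6]
opening: 0.107
grasp_force: 29.9
```

Contact is starting, so I'll settle a touch more and release, then withdraw clear for a last look.

```bash
python3 -m handwheel '[{"x":0,"y":0,"z":0.5,"wx":0,"wy":0,"wz":0},{"x":0,"y":0,"z":0.5,"wx":0,"wy":0,"wz":0},{"x":0,"y":0,"z":0.5,"wx":0,"wy":0,"wz":0}]'
python3 -m handwheel '[{"x":0,"y":0,"z":0,"wx":0,"wy":0,"wz":0},{"x":0,"y":0,"z":0,"wx":0,"wy":0,"wz":0},{"x":0,"y":0,"z":0,"wx":0,"wy":0,"wz":0},{"x":0,"y":0,"z":0,"wx":0,"wy":0,"wz":0},{"x":0,"y":0,"z":0,"wx":0,"wy":0,"wz":0},{"x":0,"y":0,"z":-5,"wx":0,"wy":0,"wz":0},{"x":0,"y":0,"z":-15,"wx":0,"wy":0,"wz":0},{"x":0,"y":0,"z":-30,"wx":0,"wy":0,"wz":0},{"x":0,"y":0,"z":-50,"wx":0,"wy":0,"wz":0},{"x":0,"y":0,"z":-75,"wx":0,"wy":0,"wz":0},{"x":0,"y":-30,"z":-80,"wx":0,"wy":0,"wz":0},{"x":0,"y":-65,"z":-80,"wx":0,"wy":0,"wz":0},{"x":0,"y":-100,"z":-80,"wx":0,"wy":0,"wz":0},{"x":20,"y":-125,"z":-80,"wx":0,"wy":0,"wz":0},{"x":50,"y":-140,"z":-80,"wx":0,"wy":0,"wz":0},{"x":85,"y":-150,"z":-80,"wx":0,"wy":0,"wz":0},{"x":120,"y":-150,"z":-80,"wx":0,"wy":0,"wz":0},{"x":155,"y":-150,"z":-80,"wx":0,"wy":0,"wz":0},{"x":190,"y":-150,"z":-80,"wx":0,"wy":0,"wz":0},{"x":200,"y":-150,"z":-80,"wx":0,"wy":0,"wz":0}]' 35
python3 - <<'E'
from h import *
shot('side','sf');shot('top','tf')
L=[cv2.imread('pics/sf.png')[100:350,170:370],cv2.imread('pics/tf.png')[140:305,160:440]]
a=cv2.resize(L[0],(400,500),interpolation=cv2.INTER_CUBIC); b=cv2.resize(L[1],(400,236),interpolation=cv2.INTER_CUBIC)
b=np.vstack([b,cv2.resize(cv2.imread('pics/tf.png')[155:215,165:315],(400,160),interpolation=cv2.INTER_CUBIC),np.zeros((104,400,3),np.uint8)])
cv2.imwrite('pics/m8.png',np.hstack([a,b])); print(manip.sense()['time'],manip.sense()['wrist_force'])
E
```

```text
time: 48.63
tcp_pos: [0.6169, 0.2901, 0.2701]
orientation: [3.14, -0.001, 1.732]
wrist_force: [0.5, 0.4, 3.7]
opening: 0.116
grasp_force: 29.9
time: 50.3
tcp_pos: [0.4328, 0.4697, 0.349]
orientation: [-3.141, -0.003, 1.74]
wrist_force: [-0.8, 0.6, -0.8]
opening: 0.403
grasp_force: 0.0
50.4 [-0.11339285 -0.9596793  -0.80455569]
```

View pics/m8.png

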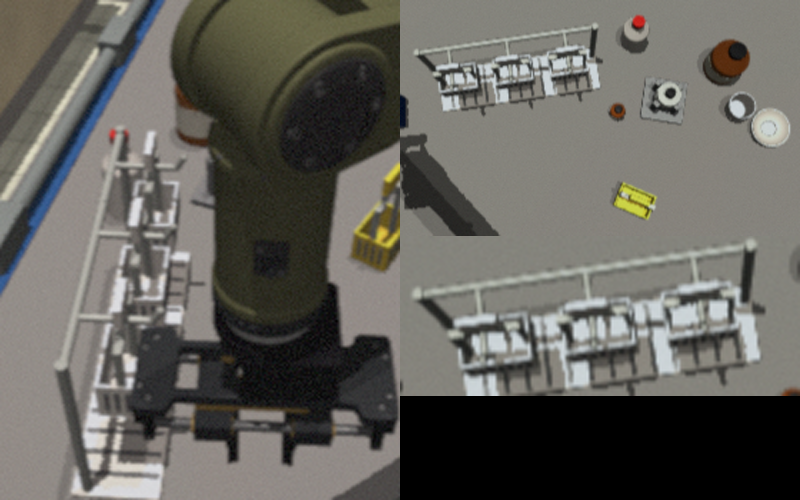

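The last views show all three white baskets hanging one to a hook, at about (460,75), (515,68) and (568,62) in the top panel. The stack is in the block at (665,97), and the yellow basket and bystanders haven't moved. I'll let it settle, check nothing is swinging, and hand in.

```bash
for i in 1 2; do python3 -m handwheel '[{"x":0,"y":0,"z":0,"wx":0,"wy":0,"wz":0},{"x":0,"y":0,"z":0,"wx":0,"wy":0,"wz":0},{"x":0,"y":0,"z":0,"wx":0,"wy":0,"wz":0},{"x":0,"y":0,"z":0,"wx":0,"wy":0,"wz":0},{"x":0,"y":0,"z":0,"wx":0,"wy":0,"wz":0},{"x":0,"y":0,"z":0,"wx":0,"wy":0,"wz":0},{"x":0,"y":0,"z":0,"wx":0,"wy":0,"wz":0},{"x":0,"y":0,"z":0,"wx":0,"wy":0,"wz":0},{"x":0,"y":0,"z":0,"wx":0,"wy":0,"wz":0},{"x":0,"y":0,"z":0,"wx":0,"wy":0,"wz":0},{"x":0,"y":0,"z":0,"wx":0,"wy":0,"wz":0},{"x":0,"y":0,"z":0,"wx":0,"wy":0,"wz":0},{"x":0,"y":0,"z":0,"wx":0,"wy":0,"wz":0},{"x":0,"y":0,"z":0,"wx":0,"wy":0,"wz":0},{"x":0,"y":0,"z":0,"wx":0,"wy":0,"wz":0},{"x":0,"y":0,"z":0,"wx":0,"wy":0,"wz":0},{"x":0,"y":0,"z":0,"wx":0,"wy":0,"wz":0},{"x":0,"y":0,"z":0,"wx":0,"wy":0,"wz":0},{"x":0,"y":0,"z":0,"wx":0,"wy":0,"wz":0},{"x":0,"y":0,"z":0,"wx":0,"wy":0,"wz":0}]' | head -1; done
python3 - <<'E'
from h import *
import time
a=[shot('top',f'e{i}')['image'].astype(int) for i in range(4)]
s=lambda d:np.percentile(abs(d[155:215,165:315]),[50,99,99.9])
print(s(a[3]-a[0]), s(a[1]-a[0]), np.percentile(abs(a[3]-a[0])[230:290,200:300],[50,99,99.9]))
for r in [(180,165,215,200),(220,160,260,198),(255,160,300,195),(325,190,365,225)]: track('tf','e3',*r)
E
```

```text
time: 52.07
time: 53.73
[1. 5. 6.] [1. 5. 6.] [1. 5. 6.]
match e3 0.999 moved 0 0
match e3 0.999 moved 0 0
match e3 0.999 moved 0 0
match e3 0.999 moved 0 0
```

```bash
python3 -c "
from plant import manip
print(manip.job_done())"
```

```text
the job is handed in; nothing more can be done
None
```

I've handed in the job at about 54 s of the 208 s: the body, spacer and knobbed top are nested in the block in that order, and all three white baskets hang still on separate hooks; the yellow look-alike and the bystanders were left alone, and the judge returned no verdict.

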